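# Put the cart's cleaning tools back on their silhouette mats

### The job

Put the cleaning cart in order: set each of the four loose tools (round palm brush, block scrubbing brush, long stepped door wedge and small T-shaped squeegee) on the black rubber mat that shows its own silhouette, lying the way it lies now with its working side down, squarely covering the white shape and turned as it is drawn (the squeegee's bar on the drawn bar). Leave the small dark steel tin and the spare caster wheel standing where they are.

Things in the scene. Friction and masses are not known exactly. Their poses are not given: they have to be found in the camera images.
- palm_brush (a point): Round palm scrubbing brush, bristles down, loose: 58 mm in diameter, 44 mm high, grey bristles below a pale wooden top (widest from 17 to 40 mm up). Point on its axis, half-way up (22 mm above its underside); z up. Can be gripped across its diameter at any angle.
- scrub_brush (a point): Block scrubbing brush, bristles down, loose: 78 mm along x, 56 mm along y, 42 mm high; grey bristles below a white plastic block. Point at its centre, 21 mm above its underside; z up. Grip across its 56 mm width (y).
- door_wedge (a point): Stepped black rubber door wedge, loose: 108 mm along x, 36 mm along y, rising in five 6 mm steps from 6 mm high at its thin -x end to 30 mm at its thick +x end. Point at mid-length and mid-width, 15 mm above its underside (rubber 18 mm high there); z up. Grip across its 36 mm width (y). May lie either way round on its silhouette.
- squeegee_handle (a point): Small T-shaped squeegee lying flat, loose: black handle 26 mm wide (y), 24 mm high, along x; at its +x end an aluminium and rubber crossbar 90 mm along y, 20 mm along x, 22 mm high. Point on the handle, 12 mm above the underside, 40 mm behind (-x) the crossbar's centre line, 30 mm behind its near face, 40 mm from the handle's free end; z up. Grip across the handle (y) here.
- mat_round: Fixed flat round black rubber mat, 124 mm in diameter and 3 mm thick, with a thin white silhouette printed on top. Silhouette: a disc 58 mm in diameter at its centre (for the round palm brush). Origin at the centre of the mat's underside, z up.
- mat_block: Fixed flat round black rubber mat, 124 mm in diameter and 3 mm thick, with a thin white silhouette printed on top. Silhouette: a stubby rectangle 78 mm along x by 56 mm along y at its centre (for the block brush). Origin at the centre of the mat's underside, z up.
- mat_long: Fixed flat round black rubber mat, 124 mm in diameter and 3 mm thick, with a thin white silhouette printed on top. Silhouette: a long narrow rectangle 108 mm along x by 36 mm along y at its centre (for the door wedge). Origin at the centre of the mat's underside, z up.
- mat_tee_bar (a point): Fixed flat round black rubber mat, 124 mm in diameter and 3 mm thick, with a thin white silhouette printed on top. Silhouette: a T for the squeegee, crossbar 90 mm along y, 20 mm wide, handle 26 mm wide reaching 80 mm along -x. This point: centre of the drawn crossbar, on the mat's top face, 30 mm in +x from the mat's centre; z up. The squeegee's handle point belongs 40 mm from here along -x.
- tin: Small round dark steel tin, loose, to be left alone: 44 mm in diameter, 37 mm high. Origin at the centre of its underside.
- wheel: Spare caster wheel lying flat, loose, to be left alone: black tyre 44 mm in diameter, 25 mm high, steel hub. Origin at the centre of its underside.
There are look-alikes about, which are no part of the job. Leave any blue look-alike of the part that bears palm_brush alone. What is shaped like the part that bears squeegee_handle but turquoise is not meant.

How it is judged:
At the end, for the whole second after the job is handed in: Each tool rests flat (tilt under 0.15 rad), released and still on the mat with its silhouette, its centre within 12 mm of the silhouette's, and turned within 0.2 rad of it (the round brush at any angle, block brush and wedge either way round, the squeegee with its crossbar on the drawn crossbar) (horizontal distance between palm_brush and mat_round below 0.012 m and angle between each of palm_brush, scrub_brush, door_wedge, squeegee_handle's own z axis and vertical below 0.15 rad and height (world z) of palm_brush below 0.03 m and linear speed of each of palm, scrub, wedge, squeegee below 0.03 m/s and horizontal distance between scrub_brush and mat_block below 0.012 m and angle between the x axis of scrub_brush and the x axis of mat_block, either way round below 0.2 rad and height (world z) of scrub_brush below 0.029 m and horizontal distance between door_wedge and mat_long below 0.012 m and angle between the x axis of door_wedge and the x axis of mat_long, either way round below 0.2 rad and height (world z) of door_wedge below 0.023 m and x of squeegee_handle in the frame of mat_tee_bar between -0.052 and -0.028 m and x of mat_tee_bar in the frame of squeegee_handle between 0.028 and 0.052 m and y of squeegee_handle in the frame of mat_tee_bar between -0.012 and 0.012 m and angle between the x axis of squeegee_handle and the x axis of mat_tee_bar, either way round below 0.2 rad and height (world z) of squeegee_handle below 0.02 m); the robot touches nothing.
It fails at once if the steel tin is shifted by more than 20 mm or tipped over (distance of tin from where it was at the start of the episode above 0.02 m or angle between tin's own z axis and vertical above 0.4 rad).
It fails at once if the caster wheel is shifted by more than 20 mm or tipped over (distance of wheel from where it was at the start of the episode above 0.02 m or angle between wheel's own z axis and vertical above 0.4 rad).
It also fails if it takes over 120 s, if anything falls off the work surface, if the arm or the gripper's body presses on something with over 40 N, if the wrist force passes 120 N, or if a joint passes its speed limit or range.

### The arm

A 7-joint arm with a two-finger parallel gripper is mounted at the origin on the work surface. World frame = base frame: x ahead of the robot, y to its left, z up, the work surface at z = 0. Lengths are in m, angles in rad, forces in N, time in s.
With the tool pointing down it reaches from about 0.425 to 0.925 m from the base axis. Payload 6.8 kg.
Tool frame: the origin (TCP) lies midway between the tips of the shut fingers; the grasp point (between the pads) lies behind it (pinch_z is the z of the grasp point in the tool frame, in m); z points along the fingers, y is the direction in which the jaws open and shut (so a half turn about z gives the same grasp; the last joint's range is limited). The gripper opens to 85 mm and grips with 20 to 120 N. Pads are 22 mm wide; open, the fingers measure 114 mm over their backs; the gripper's body (76 mm by 85 mm) begins 54 mm behind the grasp point. The pads swing forward as they close: fully open they stand 13 mm farther back than shut.
Start: joints at [-1.212, 0.477, 0.022, 1.555, -0.011, 1.109, -0.083], TCP at [0.304, 0.603, 0.231] pointing down, gripper open.
Joint ranges: [-2.96, 2.96], [-0.34, 2.1], [-1.41, 1.46], [0.24, 2.44], [-1.37, 4.51], [0.17, 1.92], [-2.96, 2.96]. Speed limits (rad/s): [2.39, 2.39, 3.14, 3.14, 3.14, 3.14, 3.14].

### API

Orientations are given as a unit quaternion [w, x, y, z].
In Python, from plant import state, capture, get_calibration, finish_job, look_for, regions_of, pinch_z gives the robot as it stands.
- The arm moves only by the tool servo_tool, never from a script. Its argument "increments" is one flat list of numbers, 7 for each row, row after row: the shift along the tool's x, y, z in cm, then the turn, a rotation vector about the tool's x, y, z in rad, then the finger opening in cm, from 0 to 8.54. A call has 1 to 5 rows; each row is the pose to reach, as a shift and turn from the pose commanded when the call began, along the tool's axes at that moment; what a row does not reach only later rows make up. A row lasts 1/10 s, in which the tool goes at most 50 mm and 8.59 degrees, less where a joint would pass 70% of its speed; a pose out of reach is approached as far as the arm can. A call with a gripper value outside its range is refused whole. The fingers move at their own pace and stop on an object; the grip force is fixed at half the most. Time passes only in rows, so rows that repeat a pose let the fingers close. It gives the time, the measured TCP pose, the force and the opening at its end, in the units of the state.
- state(): the state, without advancing time (a new reading comes with each control period).
- capture(name): name is "scene" or "top" or "wrist"; returns the picture (384x512x3 uint8, red, green, blue); there is no depth.
- get_calibration(name): a dict with "mtx" (3x3 intrinsics, pixels), "origin" and "rotation" of the camera in the world. Camera axes: x right, y down, z forward; pixel columns grow to the right and rows downward; lengths in m; the calibration is good to about 2 mm. A picture is of the moment at which its call begins: read the wrist's pose just before it. get_calibration takes no time and is no camera call; for the wrist camera it gives the pose at the moment of the call.
- finish_job(): hands the job in, once; it reports no verdict.
Trained networks look in the newest picture that a camera, given by its name, has taken for a name from the list of things; names that differ only in an ending like _2 or _b are one class to them, and where a whole thing is asked for, a point or a joint stands for the part that bears it (a point fixed in the world has none). Each returns a list of dicts, best first, with "p" (0 to 1); they miss things now and then, are a little off and sometimes report something else, mostly with a low value. They report only what shows in the picture. A call takes as long as a camera call. They do not tell look-alikes from the thing itself.
- look_for(name, camera): "xy" ([column, row] as shares, 0 to 1, of the picture: columns of its width, rows of its height, amid what is visible of it).
- regions_of(name, camera): "pixels" (384x512 bool, what is visible of it) and "xy" ([column, row] as shares, 0 to 1, of the picture: columns of its width, rows of its height, amid what is visible of it).
The state is a dict: "time": time; "joint_positions": joint angles; "qd": joint speeds; "effort": joint torques, N m; "ee_pos": TCP position; "eef_rot": TCP orientation; "wrist_force": force on the tool from outside, world axes, zero at the start; "ft_torque": the same for the moment, N m; "grip_width": finger opening in m.
Only numpy, scipy, OpenCV 4.12 (cv2) and the standard library are available. Lean on these libraries where they do the work, as an engineer would, in place of code of your own. Each camera call takes 0.05 s, during which the arm holds its last target.

## Working session

There is one attempt and no reset: what is moved stays moved. The work goes in short steps, Python scripts to look and compute and a tool call to move; the robot and the scene stay as the last step left them, time stands still between calls to the robot, and variables do not carry over. Pictures are saved under pics/ and viewed, and the job is handed in when it is done.

Besides the shell and the picture viewer there is one more tool, called after ">>>" in YAML: its name, and indented under it one key for each argument. servo_tool: Moves the arm, as the interface text tells. Its arguments: {"type":"object","properties":{"increments":{"type":"array"}},"required":["increments"]}

```bash
ls; mkdir -p pics; python3 - <<'E'
from plant import *
import cv2
s=state();print(s['time'],s['ee_pos'],s['eef_rot'],s['grip_width'],pinch_z)
for n in('scene','top','wrist'):
    im=capture(n);cv2.imwrite(f'pics/{n}0.png',im[...,::-1]);c=get_calibration(n);print(n,c['mtx'],c['origin'],c['rotation'])
E
```

```text
pics
0.0 [0.30351512 0.60225096 0.23031648] [-1.30013629e-04  2.31243192e-01  9.72895545e-01 -9.09791782e-04] 0.08547384923089055 -0.0187
scene [[462.29006703   0.         255.86882215]
 [  0.         462.29006703 186.98835258]
 [  0.           0.           1.        ]] [ 1.31739529 -0.1216088   0.86931721] [-0.2959043   0.67945068  0.61938823 -0.25912476]
top [[370.67101673   0.         252.07051722]
 [  0.         370.67101673 196.22823279]
 [  0.           0.           1.        ]] [ 0.36365643 -0.0021438   1.02643951] [-0.04064218  0.70702868 -0.70448842  0.04641901]
wrist [[342.64269473   0.         258.63036007]
 [  0.         342.64269473 187.62892645]
 [  0.           0.           1.        ]] [0.22845702 0.6405486  0.37345621] [0.14066849 0.83996641 0.51711385 0.08521779]
```

View pics/top0.png

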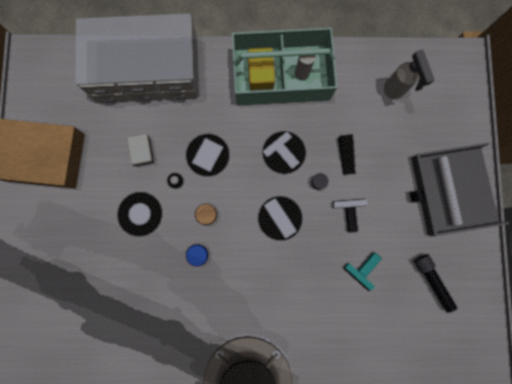

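View pics/scene0.png

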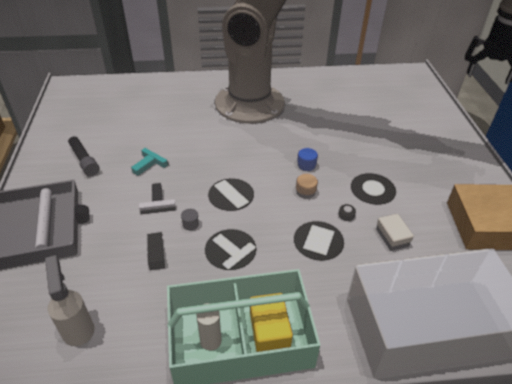

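View pics/wrist0.png

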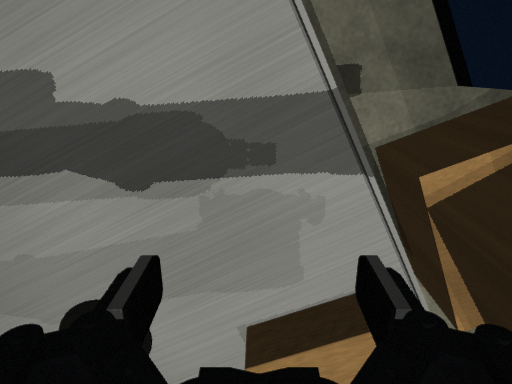

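Top view: the wooden palm brush is at (205,214) and its blue look-alike at (197,255). The white block brush is at (140,150), the wedge at (347,154), and the aluminium squeegee at (350,212) with its turquoise look-alike at (363,270). The tin is at (319,181) and the wheel at (175,180). The mats are round (140,214), block (208,154), tee (284,152) and long (280,218).

```bash
cat > h.py <<'E'
from plant import *
import numpy as np, cv2
from scipy.spatial.transform import Rotation as R
def rot(q): return R.from_quat([q[1],q[2],q[3],q[0]])
def toworld(px,z,c):
    px=np.atleast_2d(px).astype(float)
    d=np.c_[(px-[c['mtx'][0,2],c['mtx'][1,2]])/[c['mtx'][0,0],c['mtx'][1,1]],np.ones(len(px))]
    r=c['rotation']; Rm=rot(r).as_matrix() if np.size(r)==4 else np.array(r)
    d=d@Rm.T; o=np.array(c['origin'])
    return (o+d*((z-o[2])/d[:,2])[:,None])[:,:2]
def axis(P):
    m=P.mean(0); w,v=np.linalg.eigh(np.cov((P-m).T)); a=v[:,1]
    return m,np.arctan2(a[1],a[0]),np.sqrt(w[::-1]*12)
def move(p,yaw_y,T=None):
    """increments to TCP p, jaw axis (tool y) along world angle yaw_y (mod pi), tool down"""
    s=state(); Rm=rot(s['eef_rot']); y=Rm.as_matrix()[:,1]; cur=np.arctan2(y[1],y[0])
    d=(yaw_y-cur+np.pi/2)%np.pi-np.pi/2
    a=cur+d; ty=np.array([np.cos(a),np.sin(a),0]); tz=np.array([0,0,-1.]); tx=np.cross(ty,tz)
    Rt=R.from_matrix(np.c_[tx,ty,tz])
    print('t',s['time'],'at',np.round(s['ee_pos'],4),'yaw',round(cur,3),'shift cm',np.round(Rm.inv().apply(np.array(p)-s['ee_pos'])*100,2),'rotvec',np.round((Rm.inv()*Rt).as_rotvec(),3),'j7',np.round(s['joint_positions'][6],2),'F',np.round(s['wrist_force'],1),'w',round(s['grip_width'],4))
E
python3 - <<'E'
from h import *
for cam in('top',):
    im=capture(cam);c=get_calibration(cam)
    for n,z in[('palm_brush',.04),('scrub_brush',.042),('door_wedge',.018),('squeegee_handle',.022),('mat_round',.003),('mat_block',.003),('mat_long',.003),('mat_tee_bar',.003),('tin',.037),('wheel',.025)]:
        try:
            for r in regions_of(n,cam)[:3]:
                v,u=np.nonzero(r['pixels']);P=toworld(np.c_[u,v],z,c);m,a,s=axis(P)
                print(n,round(r['p'],2),np.round(np.array(r['xy'])*[512,384]),len(u),np.round(m,4),round(a,3),np.round(s,3))
        except Exception as e: print(n,e)
    # white shapes in mats
    g=im.min(2)
    b=cv2.resize(im[110:300,100:400],(0,0),fx=2.6,fy=2.6,interpolation=cv2.INTER_CUBIC);cv2.imwrite('pics/crop.png',b[...,::-1])
E
```

```text
palm_brush 0.83 [209. 217.] 317 [0.4377 0.1134] -2.464 [0.05  0.043]
palm_brush 0.58 [197. 257.] 393 [0.3286 0.1343] 1.562 [0.052 0.05 ]
palm_brush 0.19 [174. 184.] 197 [0.5262 0.1982] 0.974 [0.038 0.036]
scrub_brush 0.77 [139. 149.] 674 [0.6094 0.2928] -2.841 [0.084 0.059]
door_wedge 0.69 [350. 154.] 620 [ 0.6069 -0.2748] -3.088 [0.116 0.042]
squeegee_handle 0.91 [366. 270.] 636 [ 0.2883 -0.3115] 2.47 [0.094 0.067]
squeegee_handle 0.83 [350. 208.] 561 [ 0.4473 -0.2776] -2.999 [0.091 0.069]
mat_round 0.73 [141. 213.] 1625 [0.4399 0.2993] -2.628 [0.109 0.108]
mat_round 0.33 [351. 208.] 495 [ 0.4472 -0.2835] -3.039 [0.093 0.061]
mat_block 0.88 [207. 155.] 1525 [0.6075 0.1145] 1.599 [0.11  0.108]
mat_long 0.68 [279. 220.] 1544 [ 0.4301 -0.0876] 2.124 [0.108 0.104]
tin 0.75 [318. 181.] 220 [ 0.5266 -0.1936] 2.202 [0.043 0.037]
wheel 0.77 [173. 180.] 218 [0.5303 0.2003] 0.844 [0.042 0.038]
```

View pics/crop.png

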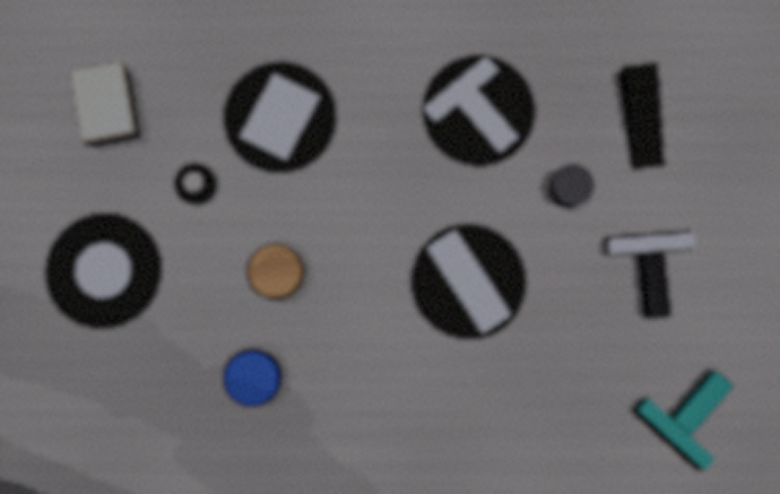

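The crop confirms my choice: wooden disc at (205,214) and aluminium squeegee, not the blue or turquoise ones. Next I segment them precisely by colour.

```bash
cat > seg.py <<'E'
from h import *
def comp(mask,seed,c,z,rad=40):
    n,l,st,ce=cv2.connectedComponentsWithStats(mask.astype(np.uint8),connectivity=4)
    d=np.hypot(*(ce-seed).T); ok=[i for i in range(1,n) if d[i]<rad and st[i,4]>30]
    if not ok: return None
    i=min(ok,key=lambda k:d[k]); v,u=np.nonzero(l==i)
    P=toworld(np.c_[u,v],z,c); m,a,s=axis(P)
    rect=cv2.minAreaRect((P*1000).astype(np.float32))
    return dict(m=m,a=a,s=s,n=len(u),px=ce[i],rect=rect)
def show(n,r):
    if r is None: print(n,None);return
    print(n,r['n'],np.round(r['px'],1),np.round(r['m'],4),'ax',round(r['a']%np.pi,3),np.round(r['s'],3))
E
python3 - <<'E'
from seg import *
im=capture('top').astype(int);c=get_calibration('top')
for p in [(140,214),(208,154),(280,218),(140,150),(347,154),(350,203),(350,222),(205,214),(330,220),(296,163)]: print(p,im[p[1],p[0]])
mn=im.min(2);mx=im.max(2)
W=mn>115;D=mx<45
for n,s in[('mat_round',(140,214)),('mat_block',(208,154)),('mat_long',(280,218)),('mat_tee',(284,152))]: show(n,comp(W,s,c,.003,12))
show('scrub',comp(W,(140,150),c,.042,12));show('bar',comp(W,(350,203),c,.022,12))
show('wedge',comp(D,(347,154),c,.018,12));show('handle',comp(D,(351,222),c,.024,12))
show('palm',comp((im[...,0]-im[...,2])>35,(205,214),c,.042,12))
show('tin',comp(mx<90,(319,181),c,.037,12))
E
```

```text
(140, 214) [137 138 149]
(208, 154) [139 141 150]
(280, 218) [139 140 151]
(140, 150) [137 138 138]
(347, 154) [20 19 18]
(350, 203) [138 139 150]
(350, 222) [23 22 25]
(205, 214) [127  96  69]
(330, 220) [111 108 110]
(296, 163) [129 131 141]
mat_round 308 [139.2 213.6] [0.4409 0.301 ] ax 2.967 [0.048 0.047]
mat_block 498 [207.3 154.4] [0.6088 0.1163] ax 2.653 [0.076 0.053]
mat_long 457 [279.9 217.8] [ 0.4308 -0.0875] ax 0.575 [0.105 0.033]
mat_tee 381 [282.2 150. ] [ 0.6226 -0.095 ] ax 0.716 [0.092 0.062]
scrub 555 [137.9 147.7] [0.6171 0.3001] ax 0.196 [0.078 0.054]
bar 302 [360.2 204.2] [ 0.4672 -0.3056] ax 1.553 [0.122 0.027]
wedge 497 [346.4 153.4] [ 0.6101 -0.2727] ax 0.07 [0.107 0.037]
handle 226 [350.6 219.3] [ 0.426  -0.2774] ax 0.079 [0.064 0.026]
palm 316 [205.4 213.9] [0.4378 0.1138] ax 1.077 [0.047 0.045]
tin 270 [318.2 181.4] [ 0.5274 -0.189 ] ax 1.897 [0.048 0.04 ]
```

```bash
cat >> seg.py <<'E'
from scipy.optimize import minimize
def fitT(P,g,z=None):
    """P world pts of T mask; template fit: returns bar centre, heading (handle->bar)"""
    def cost(q):
        c,s=np.cos(q[2]),np.sin(q[2]); d=P-q[:2]; x=d[:,0]*c+d[:,1]*s; y=-d[:,0]*s+d[:,1]*c
        bar=np.maximum(abs(x)-.010,0)+np.maximum(abs(y)-.045,0)
        h=np.maximum(np.maximum(x-.0,-.080-x),0)+np.maximum(abs(y)-.013,0)
        return np.mean(np.minimum(bar,h)**2)*1e6+ 0.02*np.mean(np.minimum(bar,h))*1e3
    best=min((minimize(cost,[g[0]+dx,g[1]+dy,g[2]],method='Nelder-Mead',options=dict(xatol=1e-5,fatol=1e-7,initial_simplex=[[g[0]+dx,g[1]+dy,g[2]],[g[0]+dx+.01,g[1]+dy,g[2]],[g[0]+dx,g[1]+dy+.01,g[2]],[g[0]+dx,g[1]+dy,g[2]+.1]])) for dx in(-.01,0,.01) for dy in(-.01,0,.01)),key=lambda r:r.fun)
    return best.x,best.fun
def pts(mask,seed,c,z,rad):
    n,l,st,ce=cv2.connectedComponentsWithStats(mask.astype(np.uint8),connectivity=4)
    d=np.hypot(*(ce-seed).T); i=min((k for k in range(1,n) if st[k,4]>30),key=lambda k:d[k])
    v,u=np.nonzero(l==i); return toworld(np.c_[u,v],z,c)
E
python3 - <<'E'
from seg import *
im=capture('top').astype(int);c=get_calibration('top')
mn=im.min(2)
for t in(105,115,122,126):
    W=mn>t
    show('bar%d'%t,comp(W,(350,203),c,.022,12))
    show('tee',comp(W,(284,152),c,.003,12))
    P=pts(W,(282,150),c,.003,12); m=P.mean(0)
    far=P[np.argmax(np.hypot(*(P-m).T))];
    x,f=fitT(P,[m[0]+.02,m[1]+.012,.65]); print(x,f, 'handle pt',x[:2]-.04*np.array([np.cos(x[2]),np.sin(x[2])]))
    show('block',comp(W,(208,154),c,.003,12)); show('scrub',comp(W,(140,150),c,.042,12))
E
```

```text
bar105 None
tee 411 [282.1 149.8] [ 0.6232 -0.0949] ax 0.703 [0.093 0.063]
[ 0.64130299 -0.08089809  0.69065686] 0.0 handle pt [ 0.61046988 -0.10637983]
block 517 [207.1 154.3] [0.609  0.1168] ax 2.678 [0.076 0.055]
scrub None
bar115 None
tee 381 [282.1 149.9] [ 0.6228 -0.0949] ax 0.706 [0.091 0.062]
[ 0.64121132 -0.08133366  0.69823722] 0.0 handle pt [ 0.61057226 -0.10704839]
block 494 [207.2 154.4] [0.6087 0.1165] ax 2.657 [0.076 0.053]
scrub 553 [138.  147.6] [0.6173 0.2999] ax 0.168 [0.078 0.054]
bar122 145 [351.2 203. ] [ 0.4707 -0.2809] ax 1.649 [0.093 0.012]
tee 343 [282.  149.9] [ 0.623  -0.0945] ax 0.712 [0.09 0.06]
[ 0.6389902  -0.07965284  0.73705561] 0.0 handle pt [ 0.60937217 -0.10653726]
block 467 [207.2 154.4] [0.6087 0.1164] ax 2.675 [0.074 0.051]
scrub 493 [138.3 148.3] [0.6154 0.2989] ax 0.184 [0.073 0.051]
bar126 125 [350.9 203. ] [ 0.4704 -0.2802] ax 1.663 [0.089 0.011]
tee 325 [282.  149.8] [ 0.6232 -0.0947] ax 0.703 [0.09  0.058]
[ 0.64207675 -0.08302179  0.6654321 ] 0.0 handle pt [ 0.61061075 -0.10771775]
block 460 [207.2 154.4] [0.6086 0.1165] ax 2.683 [0.073 0.051]
scrub 476 [138.4 148.4] [0.6151 0.2988] ax 0.214 [0.072 0.05 ]
```

```bash
python3 - <<'E'
from h import *
move([.616,.2995,.15],.185+np.pi/2)
E
```

```text
t 0.8 at [0.3038 0.6028 0.2313] yaw 1.104 shift cm [-41.53 -13.03   8.13] rotvec [ 0.     0.    -0.652] j7 -0.08 F [-1.   0.1 -0.5] w 0.0857
```

>>> servo_tool:
  increments: [-41.5, -13, 8.1, 0, 0, -0.652, 8.5, -41.5, -13, 8.1, 0, 0, -0.652, 8.5, -41.5, -13, 8.1, 0, 0, -0.652, 8.5, -41.5, -13, 8.1, 0, 0, -0.652, 8.5, -41.5, -13, 8.1, 0, 0, -0.652, 8.5]

```text
time: 1.3
ee_pos: [0.4814, 0.4302, 0.1854]
eef_rot: [0.0, -0.095, 0.995, 0.0]
wrist_force: [0.7, 0.8, 0.3]
grip_width: 0.085
```

```bash
python3 - <<'E'
from h import *
move([.616,.2995,.15],.185+np.pi/2)
E
```

```text
t 1.3 at [0.4814 0.4302 0.1854] yaw 1.761 shift cm [-10.74 -15.38   3.54] rotvec [0.    0.    0.005] j7 0.9 F [0.7 0.8 0.3] w 0.085
```

>>> servo_tool:
  increments: [-10.7, -15.4, 3.5, 0, 0, 0, 8.5, -10.7, -15.4, 3.5, 0, 0, 0, 8.5, -10.7, -15.4, 3.5, 0, 0, 0, 8.5, -10.7, -15.4, 3.5, 0, 0, 0, 8.5, -10.7, -15.4, 3.5, 0, 0, 0, 8.5]

```text
time: 1.8
ee_pos: [0.6185, 0.2914, 0.1492]
eef_rot: [0.0, -0.087, 0.996, -0.003]
wrist_force: [0.4, 0.1, 0.1]
grip_width: 0.0852
```

```bash
python3 - <<'E'
from seg import *
move([.616,.2995,.02],.185+np.pi/2)
c=get_calibration('wrist');im=capture('wrist');cv2.imwrite('pics/w1.png',im[...,::-1])
print(toworld([[256,192],[256,300],[256,380]],.02,c))
for r in regions_of('scrub_brush','wrist')[:2]:
    v,u=np.nonzero(r['pixels']);P=toworld(np.c_[u,v],.042,c);m,a,s=axis(P)
    print(r['p'],np.array(r['xy'])*[512,384],len(u),m,a,s)
E
```

```text
t 1.8 at [0.6185 0.2914 0.1492] yaw 1.745 shift cm [ 0.11  0.92 12.92] rotvec [-0.005  0.    -0.01 ] j7 1.2 F [0.4 0.1 0.1] w 0.0852
[[0.63182158 0.29088683]
 [0.73872385 0.3093799 ]
 [0.83637433 0.3262725 ]]
0.92 [264.2944 172.9152] 7173 [0.61082254 0.29657106] -2.937230266338193 [0.07968867 0.05465484]
```

View pics/w1.png

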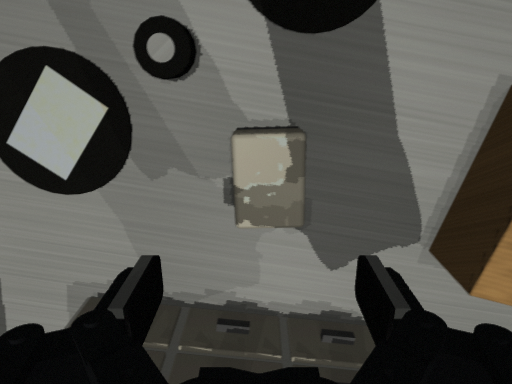

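The wrist view shows the block brush at about (268,180), lined up between the fingers, and the block mat's silhouette at (57,120).

```bash
python3 - <<'E'
from seg import *
c=get_calibration('wrist')
q=toworld([[235,133],[304,133],[304,227],[237,226]],.042,c);print('scrub',q.mean(0),q, (q[0]+q[1]-q[2]-q[3])/2)
q=toworld([[46,66],[108,106],[67,180],[7,127]],.003,c);print('matblock',q.mean(0),'ax',q[0]+q[1]-q[2]-q[3],np.arctan2(*((q[0]+q[1]-q[2]-q[3])[::-1])))
v=q[0]-q[3];print(np.linalg.norm(v),np.linalg.norm(q[1]-q[0]), np.arctan2(v[1],v[0]))
v=q[1]-q[2];print(np.arctan2(v[1],v[0]))
s=state();print(s['ee_pos'],s['time'])
move([.613,.298,.02],.195+np.pi/2)
E
```

```text
scrub [0.60991836 0.30685547] [[0.5775142  0.27433505]
 [0.56835812 0.32417105]
 [0.64245527 0.34108659]
 [0.65134587 0.28782917]] [-0.07396441 -0.01520484]
matblock [0.60195466 0.1244045 ] ax [-0.12682407  0.06640358] 2.6592530964354895
0.06460508407193835 0.054794341539478965 2.6019197622179537
2.7062831158025564
[0.61434449 0.29859135 0.15010571] 1.9
t 1.9 at [0.6143 0.2986 0.1501] yaw 1.753 shift cm [ 0.14 -0.03 13.01] rotvec [-0.    -0.001 -0.013] j7 1.19 F [-0.1  0.9 -0. ] w 0.085
```

The arm was still settling when I took that picture, so I measure again at rest.

```bash
python3 - <<'E'
from seg import *
c=get_calibration('wrist');im=capture('wrist').astype(int)
for n,z in(('scrub_brush',.042),('mat_block',.003),('mat_round',.003)):
  for r in regions_of(n,'wrist')[:1]:
    v,u=np.nonzero(r['pixels']);P=toworld(np.c_[u,v],z,c);m,a,s=axis(P)
    print(n,r['p'],np.array(r['xy'])*[512,384],len(u),m,a,s)
show('block',comp(im.min(2)>130,(57,120),c,.003,20))
cv2.imwrite('pics/w2.png',im[...,::-1])
move([.613,.298,.02],.195+np.pi/2)
E
```

```text
scrub_brush 0.77 [256.8192 178.9824] 7113 [0.61078141 0.29672565] -2.9395295740722727 [0.0803667  0.05456974]
mat_block 0.82 [ 55.9104 122.688 ] 14916 [0.60549133 0.12281372] 3.1011521936262483 [0.11123525 0.09203754]
mat_round 0.97 [300.8     16.8192] 3621 [0.48659492 0.30807074] 1.7533873379876261 [0.08180555 0.0240686 ]
block 6039 [ 46.5 125.2] [0.6073 0.1157] ax 2.68 [0.077 0.055]
t 2.1 at [0.6126 0.3021 0.1509] yaw 1.759 shift cm [ 0.03 -0.43 13.09] rotvec [ 0.001  0.    -0.007] j7 1.19 F [ 0.9 -0.2  0. ] w 0.0851[ WARN:0@4.404] global loadsave.cpp:1063 imwrite_ Unsupported depth image for selected encoder is fallbacked to CV_8U.
```

View pics/w2.png

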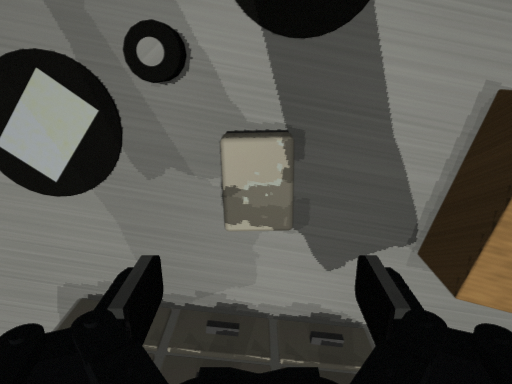

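>>> servo_tool:
  increments: [0.1, -0.4, 9, 0, 0, 0, 8.5, 0.1, -0.4, 9, 0, 0, 0, 8.5, 0.1, -0.4, 9, 0, 0, 0, 8.5, 0.1, -0.4, 9, 0, 0, 0, 8.5]

```text
time: 2.5
ee_pos: [0.6129, 0.2969, 0.061]
eef_rot: [-0.0, -0.093, 0.996, 0.0]
wrist_force: [-0.1, 0.5, 0.2]
grip_width: 0.0846
```

```bash
python3 - <<'E'
from h import *
for i in range(3):
    move([.612,.298,.008],.2+np.pi/2); capture('wrist')
E
```

```text
t 2.5 at [0.6129 0.2969 0.061 ] yaw 1.757 shift cm [0.06 0.12 5.3 ] rotvec [ 0.    -0.001 -0.013] j7 1.19 F [-0.1  0.5  0.2] w 0.0846
t 2.55 at [0.6142 0.2974 0.0626] yaw 1.757 shift cm [0.22 0.09 5.46] rotvec [ 0.001  0.002 -0.014] j7 1.19 F [ 0.2 -0.2  1.3] w 0.0852
t 2.6 at [0.6148 0.2975 0.0633] yaw 1.757 shift cm [0.29 0.09 5.53] rotvec [ 0.002  0.004 -0.014] j7 1.19 F [-0.3  0.4  0.4] w 0.0848
```

>>> servo_tool:
  increments: [0.2, 0.1, 5.4, 0, 0, 0.013, 8.5, 0.2, 0.1, 5.4, 0, 0, 0.013, 8.5, 0.2, 0.1, 5.4, 0, 0, 0.013, 8.5]

```text
time: 2.95
ee_pos: [0.6109, 0.2965, 0.0069]
eef_rot: [-0.001, -0.086, 0.996, -0.0]
wrist_force: [0.2, 0.5, -0.4]
grip_width: 0.0847
```

>>> servo_tool:
  increments: [0, 0, 0, 0, 0, 0, 4, 0, 0, 0, 0, 0, 0, 4, 0, 0, 0, 0, 0, 0, 4, 0, 0, 0, 0, 0, 0, 4, 0, 0, 0, 0, 0, 0, 4]

```text
time: 3.45
ee_pos: [0.613, 0.2973, 0.0092]
eef_rot: [0.002, -0.086, 0.996, 0.001]
wrist_force: [-1.2, -0.6, 7.0]
grip_width: 0.0554
```

>>> servo_tool:
  increments: [0, 0, 0, 0, 0, 0, 4, 0, 0, 0, 0, 0, 0, 4]

```text
time: 3.65
ee_pos: [0.6131, 0.2973, 0.0092]
eef_rot: [0.002, -0.086, 0.996, 0.001]
wrist_force: [0.2, -0.5, 8.1]
grip_width: 0.0552
```

>>> servo_tool:
  increments: [0, 0, -7, 0, 0, 0, 4, 0, 0, -7, 0, 0, 0, 4, 0, 0, -7, 0, 0, 0, 4]

```text
time: 3.95
ee_pos: [0.6141, 0.2978, 0.0815]
eef_rot: [0.004, -0.086, 0.996, 0.002]
wrist_force: [0.9, 0.4, -1.6]
grip_width: 0.0553
```

```bash
python3 - <<'E'
from h import *
move([.608,.1162,.08],2.675-np.pi/2)
E
```

```text
t 3.95 at [0.6141 0.2978 0.0815] yaw 1.743 shift cm [  3.71 -17.79   0.07] rotvec [0.005 0.007 0.638] j7 1.18 F [ 0.9  0.4 -1.6] w 0.0553
```

>>> servo_tool:
  increments: [3.7, -17.8, 0, 0.005, 0.007, 0.638, 4, 3.7, -17.8, 0, 0.005, 0.007, 0.638, 4, 3.7, -17.8, 0, 0.005, 0.007, 0.638, 4, 3.7, -17.8, 0, 0.005, 0.007, 0.638, 4, 3.7, -17.8, 0, 0.005, 0.007, 0.638, 4]

```text
time: 4.45
ee_pos: [0.6047, 0.1064, 0.076]
eef_rot: [-0.003, 0.238, 0.971, -0.005]
wrist_force: [-0.2, 1.0, -2.2]
grip_width: 0.0552
```

>>> servo_tool:
  increments: [0, 0, 0, 0, 0, 0, 4, 0, 0, 0, 0, 0, 0, 4]

```text
time: 4.65
ee_pos: [0.6049, 0.1159, 0.0761]
eef_rot: [-0.004, 0.229, 0.973, -0.003]
wrist_force: [0.7, 0.5, -1.8]
grip_width: 0.0554
```

```bash
python3 - <<'E'
from h import *
move([.608,.1162,.0135],2.675-np.pi/2)
E
```

```text
t 4.65 at [0.6049 0.1159 0.0761] yaw 1.108 shift cm [-0.31  0.21  6.25] rotvec [-0.007 -0.006  0.004] j7 0.91 F [ 0.7  0.5 -1.8] w 0.0554
```

>>> servo_tool:
  increments: [-0.3, 0, 5.5, -0.007, -0.006, 0, 4, -0.3, 0, 5.5, -0.007, -0.006, 0, 4, -0.3, 0, 5.5, -0.007, -0.006, 0, 4, -0.3, 0, 5.5, -0.007, -0.006, 0, 4]

```text
time: 5.05
ee_pos: [0.6084, 0.1141, 0.0226]
eef_rot: [0.001, 0.23, 0.973, 0.0]
wrist_force: [0.5, 0.1, -1.3]
grip_width: 0.0551
```

```bash
python3 - <<'E'
from h import *
move([.608,.1162,.0135],2.675-np.pi/2)
E
```

```text
t 5.05 at [0.6084 0.1141 0.0226] yaw 1.106 shift cm [0.13 0.17 0.91] rotvec [0.001 0.002 0.002] j7 0.92 F [ 0.5  0.1 -1.3] w 0.0551
```

>>> servo_tool:
  increments: [0.1, 0.2, 0.9, 0, 0, 0, 4, 0.1, 0.2, 0.9, 0, 0, 0, 4, 0.1, 0.2, 0.9, 0, 0, 0, 4]

```text
time: 5.35
ee_pos: [0.6078, 0.1158, 0.0129]
eef_rot: [0.001, 0.231, 0.973, 0.0]
wrist_force: [-0.0, 0.2, -2.4]
grip_width: 0.0549
```

>>> servo_tool:
  increments: [0, 0, 0.1, 0, 0, 0, 4, 0, 0, 0.1, 0, 0, 0, 8.5, 0, 0, 0.1, 0, 0, 0, 8.5, 0, 0, 0.1, 0, 0, 0, 8.5, 0, 0, 0.1, 0, 0, 0, 8.5]

```text
time: 5.85
ee_pos: [0.6077, 0.1154, 0.0116]
eef_rot: [0.001, 0.231, 0.973, 0.0]
wrist_force: [-0.0, 0.4, -0.0]
grip_width: 0.0849
```

>>> servo_tool:
  increments: [0, 0, -12, 0, 0, 0, 8.5, 0, 0, -12, 0, 0, 0, 8.5, 0, 0, -12, 0, 0, 0, 8.5, 0, 0, -12, 0, 0, 0, 8.5, 0, 0, -12, 0, 0, 0, 8.5]

```text
time: 6.35
ee_pos: [0.6073, 0.1155, 0.1315]
eef_rot: [0.001, 0.231, 0.973, 0.0]
wrist_force: [-0.2, 0.8, -1.3]
grip_width: 0.085
```

```bash
python3 - <<'E'
from h import *
im=capture('wrist');cv2.imwrite('pics/w3.png',im[...,::-1]); move([.4378,.1138,.13],1.104)
E
```

```text
t 6.4 at [0.6066 0.1154 0.1305] yaw 1.105 shift cm [15.02 -7.72  0.06] rotvec [-0.001 -0.     0.001] j7 0.9 F [ 0.3 -0.8 -0. ] w 0.0845
```

View pics/w3.png

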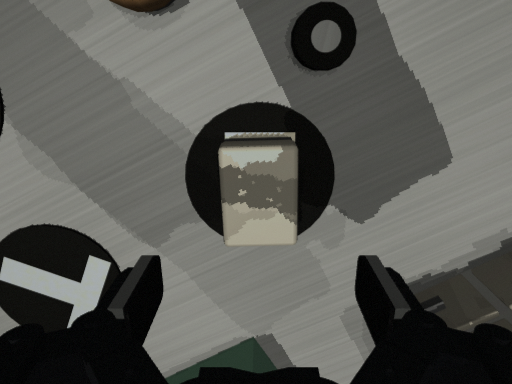

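```bash
python3 - <<'E'
from seg import *
c=get_calibration('wrist')
capture('wrist')
c=get_calibration('wrist')
r=regions_of('scrub_brush','wrist')[0];v,u=np.nonzero(r['pixels']);m,a,s=axis(toworld(np.c_[u,v],.045,c));print(m,a%np.pi,s)
print(toworld([[260,193],[260,146],[260,244],[260,132],[220,200],[297,200]],.045,c), toworld([[225,133],[295,133],[260,133]],.003,c))
tc=capture('top').astype(int);c=get_calibration('top');cv2.imwrite('pics/t2.png',tc[...,::-1].astype(np.uint8)[100:280,100:400])
E
```

```text
[0.60493332 0.11644022] 2.7049081585647476 [0.08117207 0.05456728]
[[0.60469474 0.11683983]
 [0.57456387 0.13196035]
 [0.64077613 0.09873317]
 [0.56610607 0.13620472]
 [0.59664259 0.08900971]
 [0.62124544 0.13799684]] [[0.56079645 0.10799767]
 [0.58563034 0.15737928]
 [0.57321662 0.13269489]]
```

The block brush is within about 3 mm of its silhouette. The white strip at (260,135) is mostly parallax. Next is the palm brush.

>>> servo_tool:
  increments: [15, -7.7, 0, 0, 0, 0, 8.5, 15, -7.7, 0, 0, 0, 0, 8.5, 15, -7.7, 0, 0, 0, 0, 8.5, 15, -7.7, 0, 0, 0, 0, 8.5, 15, -7.7, 0, 0, 0, 0, 8.5]

```text
time: 7.05
ee_pos: [0.4352, 0.1136, 0.1304]
eef_rot: [-0.001, 0.23, 0.973, -0.001]
wrist_force: [-0.2, 1.4, 0.3]
grip_width: 0.0854
```

>>> servo_tool:
  increments: [0, 0, 0, 0, 0, 0, 8.5, 0, 0, 0, 0, 0, 0, 8.5]

```text
time: 7.25
ee_pos: [0.4403, 0.1142, 0.1313]
eef_rot: [0.001, 0.231, 0.973, 0.0]
wrist_force: [-0.1, 0.2, -0.5]
grip_width: 0.0848
```

```bash
python3 - <<'E'
from seg import *
c=get_calibration('wrist');im=capture('wrist');cv2.imwrite('pics/w4.png',im[...,::-1])
for r in regions_of('palm_brush','wrist')[:3]:
    v,u=np.nonzero(r['pixels']);m,a,s=axis(toworld(np.c_[u,v],.038,c));print(r['p'],np.array(r['xy'])*[512,384],m,s)
    (x,y),rad=cv2.minEnclosingCircle(np.c_[u,v].astype(np.float32));print(x,y,rad,toworld([x,y],.038,c))
move([.4378,.1138,.008],1.104)
E
```

```text
0.79 [257.1776 189.0048] [0.43642039 0.11450617] [0.05528885 0.05009118]
256.6432189941406 186.33494567871094 41.718502044677734 [[0.43597269 0.11462307]]
0.65 [207.9232  33.9072] [0.33259166 0.13372018] [0.05312823 0.04134362]
207.8032989501953 29.972972869873047 49.826622009277344 [[0.32945223 0.13414556]]
t 7.35 at [0.4401 0.1141 0.1312] yaw 1.104 shift cm [ 0.21 -0.13 12.32] rotvec [0.    0.002 0.   ] j7 0.76 F [ 0.2  0.7 -0.4] w 0.0851
```

View pics/w4.png

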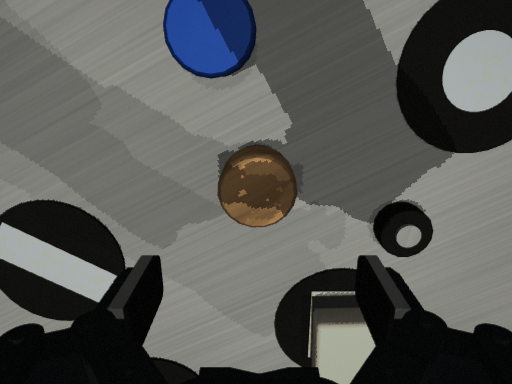

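The wooden palm brush sits between the fingers at (258,187) and the blue one is well away at (210,30). Descending.

>>> servo_tool:
  increments: [0.3, -0.1, 11.5, 0, 0.002, 0, 8.5, 0.3, -0.1, 11.5, 0, 0.002, 0, 8.5, 0.3, -0.1, 11.5, 0, 0.002, 0, 8.5, 0.3, -0.1, 12.2, 0, 0.002, 0, 8.5, 0.3, -0.1, 12.2, 0, 0.002, 0, 8.5]

```text
time: 7.85
ee_pos: [0.4362, 0.1143, 0.0087]
eef_rot: [-0.001, 0.231, 0.973, -0.0]
wrist_force: [-0.0, -0.6, 0.4]
grip_width: 0.0852
```

>>> servo_tool:
  increments: [0, 0, 0, 0, 0, 0, 4, 0, 0, 0, 0, 0, 0, 4, 0, 0, 0, 0, 0, 0, 4, 0, 0, 0, 0, 0, 0, 4, 0, 0, 0, 0, 0, 0, 4]

```text
time: 8.35
ee_pos: [0.4371, 0.1148, 0.011]
eef_rot: [0.001, 0.231, 0.973, 0.001]
wrist_force: [-1.1, 0.3, 8.4]
grip_width: 0.0561
```

>>> servo_tool:
  increments: [0, 0, 0, 0, 0, 0, 4, 0, 0, 0, 0, 0, 0, 4]

```text
time: 8.55
ee_pos: [0.4371, 0.1148, 0.011]
eef_rot: [0.001, 0.231, 0.973, 0.001]
wrist_force: [-1.2, -0.8, 6.3]
grip_width: 0.0561
```

>>> servo_tool:
  increments: [0, 0, -7, 0, 0, 0, 4, 0, 0, -7, 0, 0, 0, 4, 0, 0, -7, 0, 0, 0, 4]

```text
time: 8.85
ee_pos: [0.4384, 0.1153, 0.0826]
eef_rot: [0.002, 0.231, 0.973, 0.002]
wrist_force: [0.9, 0.5, -0.2]
grip_width: 0.0564
```

```bash
python3 - <<'E'
from h import *
move([.4412,.301,.08],1.104)
E
```

```text
t 8.85 at [0.4384 0.1153 0.0826] yaw 1.105 shift cm [ 8.09 16.71  0.33] rotvec [0.006 0.004 0.001] j7 0.79 F [ 0.9  0.5 -0.2] w 0.0564
```

>>> servo_tool:
  increments: [8.1, 16.7, 0, 0.004, 0.003, 0, 4, 8.1, 16.7, 0, 0.004, 0.003, 0, 4, 8.1, 16.7, 0, 0.004, 0.003, 0, 4, 8.1, 16.7, 0, 0.004, 0.003, 0, 4, 8.1, 16.7, 0, 0.004, 0.003, 0, 4]

```text
time: 9.35
ee_pos: [0.4375, 0.307, 0.0794]
eef_rot: [-0.002, 0.227, 0.974, 0.001]
wrist_force: [0.1, -0.1, -0.8]
grip_width: 0.0563
```

>>> servo_tool:
  increments: [0, 0, 0, 0, 0, 0, 4, 0, 0, 0, 0, 0, 0, 4]

```text
time: 9.55
ee_pos: [0.4383, 0.2982, 0.079]
eef_rot: [-0.003, 0.232, 0.973, -0.002]
wrist_force: [-0.5, 0.1, -0.2]
grip_width: 0.0564
```

```bash
python3 - <<'E'
from h import *
c=get_calibration('wrist');im=capture('wrist').astype(int)
cv2.imwrite('pics/w5.png',im[...,::-1].astype(np.uint8))
move([.4412,.301,.0145],1.104)
E
```

```text
t 9.6 at [0.4386 0.2981 0.0792] yaw 1.103 shift cm [-0.13  0.42  6.46] rotvec [-0.005 -0.004 -0.001] j7 0.46 F [ 0.3 -1.4 -1.3] w 0.0561
```

View pics/w5.png

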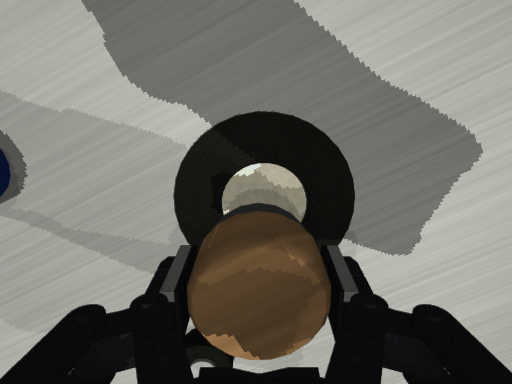

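```bash
python3 - <<'E'
from h import *
c=get_calibration('wrist');print(toworld([[264,203],[222,203],[306,203],[264,163],[264,111],[174,195],[355,195]],.003,c))
E
```

```text
[[0.44147858 0.30003861]
 [0.42850929 0.2742713 ]
 [0.454427   0.32576447]
 [0.41617068 0.31269309]
 [0.3860498  0.32775415]
 [0.40865173 0.24782867]
 [0.46407074 0.35789015]]
```

Mat centre is (0.4414,0.3005), which agrees with the top camera. Lowering.

>>> servo_tool:
  increments: [-0.1, 0.3, 5.5, -0.004, -0.003, 0, 4, -0.1, 0.3, 5.5, -0.004, -0.003, 0, 4, -0.1, 0.3, 5.5, -0.004, -0.003, 0, 4, -0.1, 0.3, 5.5, -0.004, -0.003, 0, 4]

```text
time: 10.0
ee_pos: [0.4413, 0.3018, 0.0256]
eef_rot: [-0.0, 0.231, 0.973, 0.001]
wrist_force: [0.2, -0.0, -0.9]
grip_width: 0.0561
```

```bash
python3 - <<'E'
from h import *
move([.4412,.301,.0145],1.104)
E
```

```text
t 10.0 at [0.4413 0.3018 0.0256] yaw 1.104 shift cm [-0.02 -0.08  1.11] rotvec [ 0.001 -0.    -0.   ] j7 0.47 F [ 0.2 -0.  -0.9] w 0.0561
```

>>> servo_tool:
  increments: [0, -0.1, 1.1, 0, 0, 0, 4, 0, -0.1, 1.1, 0, 0, 0, 4, 0, -0.1, 1.1, 0, 0, 0, 4]

```text
time: 10.3
ee_pos: [0.4406, 0.3016, 0.0141]
eef_rot: [0.0, 0.231, 0.973, 0.001]
wrist_force: [0.0, 0.2, 1.9]
grip_width: 0.0559
```

>>> servo_tool:
  increments: [0, 0, 0.1, 0, 0, 0, 4, 0, 0, 0.1, 0, 0, 0, 8.5, 0, 0, 0.1, 0, 0, 0, 8.5, 0, 0, 0.1, 0, 0, 0, 8.5, 0, 0, 0.1, 0, 0, 0, 8.5]

```text
time: 10.8
ee_pos: [0.4399, 0.3012, 0.0123]
eef_rot: [-0.001, 0.231, 0.973, 0.0]
wrist_force: [-0.3, 1.4, 0.2]
grip_width: 0.085
```

>>> servo_tool:
  increments: [0, 0, -12, 0, 0, 0, 8.5, 0, 0, -12, 0, 0, 0, 8.5, 0, 0, -12, 0, 0, 0, 8.5, 0, 0, -12, 0, 0, 0, 8.5, 0, 0, -12, 0, 0, 0, 8.5]

```text
time: 11.3
ee_pos: [0.4399, 0.3011, 0.1324]
eef_rot: [-0.0, 0.231, 0.973, 0.0]
wrist_force: [0.3, 0.1, -0.8]
grip_width: 0.0849
```

```bash
python3 - <<'E'
from h import *
im=capture('wrist');cv2.imwrite('pics/w6.png',im[...,::-1]); move([.43,-.281,.15],.085+np.pi/2)
c=get_calibration('wrist')
for r in regions_of('palm_brush','wrist')[:1]:
    v,u=np.nonzero(r['pixels']);m,a,s=axis(toworld(np.c_[u,v],.041,c));print(r['p'],np.array(r['xy'])*[512,384],m,s)
E
```

```text
t 11.35 at [0.4395 0.3007 0.1315] yaw 1.105 shift cm [-25.27 -52.41  -1.82] rotvec [-0.001 -0.002 -0.551] j7 0.45 F [ 0.3  0.2 -0.5] w 0.0852
0.95 [ 18.1248 154.7904] [0.33840854 0.16463955] [0.05069356 0.02940293]
```

View pics/w6.png

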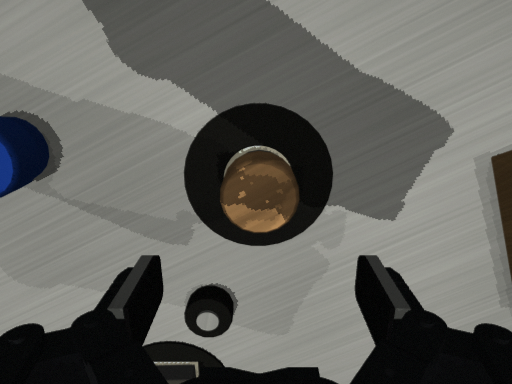

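The palm brush is seated on its disc; the rim sliver at (258,150) is parallax. On to the squeegee, via a waypoint further out.

```bash
python3 - <<'E'
from h import *
move([.53,.0,.15],.085+np.pi/2)
E
```

```text
t 11.4 at [0.4392 0.3006 0.1311] yaw 1.105 shift cm [-21.6  -22.79  -1.88] rotvec [-0.002 -0.003 -0.551] j7 0.45 F [-0.5  0.  -0.5] w 0.0848
```

>>> servo_tool:
  increments: [-21.6, -22.8, -1.9, 0, 0, -0.55, 8.5, -21.6, -22.8, -1.9, 0, 0, -0.55, 8.5, -21.6, -22.8, -1.9, 0, 0, -0.55, 8.5, -21.6, -22.8, -1.9, 0, 0, -0.55, 8.5, -21.6, -22.8, -1.9, 0, 0, -0.55, 8.5]

```text
time: 11.9
ee_pos: [0.5091, 0.0686, 0.1454]
eef_rot: [-0.002, -0.044, 0.999, 0.0]
wrist_force: [0.8, 0.7, -0.3]
grip_width: 0.0848
```

```bash
python3 - <<'E'
from h import *
move([.43,-.281,.15],.085+np.pi/2)
E
```

```text
t 11.9 at [0.5091 0.0686 0.1454] yaw 1.659 shift cm [ 10.96 -34.12  -0.43] rotvec [ 0.    -0.003  0.003] j7 1.44 F [ 0.8  0.7 -0.3] w 0.0848
```

>>> servo_tool:
  increments: [11, -34.1, -0.4, 0, 0, 0, 8.5, 11, -34.1, -0.4, 0, 0, 0, 8.5, 11, -34.1, -0.4, 0, 0, 0, 8.5, 11, -34.1, -0.4, 0, 0, 0, 8.5, 11, -34.1, -0.4, 0, 0, 0, 8.5]

```text
time: 12.4
ee_pos: [0.4516, -0.1746, 0.1482]
eef_rot: [-0.002, -0.042, 0.999, 0.001]
wrist_force: [1.3, -0.0, -0.7]
grip_width: 0.0848
```

```bash
python3 - <<'E'
from h import *
move([.43,-.281,.15],.085+np.pi/2)
E
```

```text
t 12.4 at [ 0.4516 -0.1746  0.1482] yaw 1.655 shift cm [  3.05 -10.42  -0.18] rotvec [ 0.001 -0.003 -0.001] j7 1.97 F [ 1.3 -0.  -0.7] w 0.0848
```

>>> servo_tool:
  increments: [3, -9.6, -0.2, 0, 0, 0, 8.5, 3, -9.6, -0.2, 0, 0, 0, 8.5, 3, -9.6, -0.2, 0, 0, 0, 8.5, 3, -9.6, -0.2, 0, 0, 0, 8.5, 3, -9.6, -0.2, 0, 0, 0, 8.5]

```text
time: 12.9
ee_pos: [0.4313, -0.2696, 0.1504]
eef_rot: [-0.001, -0.043, 0.999, 0.001]
wrist_force: [0.3, 0.3, -0.4]
grip_width: 0.0853
```

>>> servo_tool:
  increments: [0, 0, 0, 0, 0, 0, 8.5, 0, 0, 0, 0, 0, 0, 8.5]

```text
time: 13.1
ee_pos: [0.432, -0.2696, 0.1512]
eef_rot: [-0.001, -0.043, 0.999, 0.001]
wrist_force: [-0.3, -0.2, -0.5]
grip_width: 0.0851
```

```bash
python3 - <<'E'
from h import *
c=get_calibration('wrist');im=capture('wrist');cv2.imwrite('pics/w7.png',im[...,::-1])
move([.43,-.281,.15],.085+np.pi/2)
for r in regions_of('squeegee_handle','wrist')[:2]:
    v,u=np.nonzero(r['pixels']);m,a,s=axis(toworld(np.c_[u,v],.022,c));print(r['p'],np.array(r['xy'])*[512,384],m,a,s)
E
```

```text
t 13.15 at [ 0.4319 -0.2699  0.1513] yaw 1.657 shift cm [ 0.29 -1.09  0.13] rotvec [ 0.001 -0.001  0.001] j7 2.19 F [-0.3  0.2 -0.6] w 0.0848
0.81 [183.6032  12.2112] [ 0.31627089 -0.32550639] 1.8253404738162466 [0.08919106 0.02428914]
0.8 [242.176  204.2112] [ 0.44509994 -0.28104959] -3.050486588384048 [0.09116481 0.06730477]
```

View pics/w7.png

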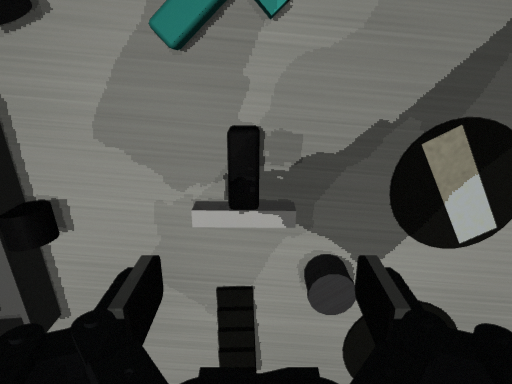

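Squeegee handle at (244,170) with its bar at (243,218). The turquoise one is at the top edge. The tin at (330,283) is to the right, near the wedge at (236,325).

```bash
python3 - <<'E'
from h import *
c=get_calibration('wrist')
print('bar ends top',toworld([[192,219],[295,219]],.022,c)); print('handle top end,bar front edge',toworld([[243,131],[243,227],[243,210],[229,180],[259,180]],.023,c))
E
```

```text
bar ends top [[ 0.47437163 -0.32430582]
 [ 0.46679577 -0.23531583]]
handle top end,bar front edge [[ 0.3943035  -0.28559501]
 [ 0.47775543 -0.2797017 ]
 [ 0.46178684 -0.28082939]
 [ 0.43590504 -0.29431262]
 [ 0.43378909 -0.26948514]]
```

>>> servo_tool:
  increments: [0.3, -1.2, 11, 0, 0, 0, 7, 0.3, -1.2, 11, 0, 0, 0, 7, 0.3, -1.2, 11, 0, 0, 0, 7, 0.3, -1.2, 11, 0, 0, 0, 7, 0.3, -1.2, 11, 0, 0, 0, 7]

```text
time: 13.7
ee_pos: [0.4305, -0.2836, 0.043]
eef_rot: [0.0, -0.042, 0.999, -0.0]
wrist_force: [0.8, -0.4, 0.5]
grip_width: 0.0702
```

```bash
python3 - <<'E'
from h import *
capture('wrist');capture('wrist')
move([.43,-.2825,.004],.085+np.pi/2)
E
```

```text
t 13.8 at [ 0.4311 -0.2838  0.0436] yaw 1.655 shift cm [0.11 0.15 3.96] rotvec [-0.001  0.003 -0.001] j7 2.28 F [0.9 0.9 0.3] w 0.0703
```

>>> servo_tool:
  increments: [0.1, 0.1, 3.8, 0, 0, 0, 7, 0.1, 0.1, 3.8, 0, 0, 0, 7, 0.1, 0.1, 3.8, 0, 0, 0, 7]

```text
time: 14.1
ee_pos: [0.4285, -0.2824, 0.0045]
eef_rot: [-0.0, -0.042, 0.999, 0.0]
wrist_force: [-0.2, 0.1, 0.6]
grip_width: 0.0699
```

>>> servo_tool:
  increments: [0, 0, 0, 0, 0, 0, 1.5, 0, 0, 0, 0, 0, 0, 1.5, 0, 0, 0, 0, 0, 0, 1.5, 0, 0, 0, 0, 0, 0, 1.5, 0, 0, 0, 0, 0, 0, 1.5]

```text
time: 14.6
ee_pos: [0.4291, -0.2828, 0.0047]
eef_rot: [0.0, -0.042, 0.999, -0.0]
wrist_force: [-0.8, 1.4, 9.3]
grip_width: 0.0247
```

>>> servo_tool:
  increments: [0, 0, 0, 0, 0, 0, 1.5, 0, 0, 0, 0, 0, 0, 1.5, 0, 0, 0, 0, 0, 0, 1.5]

```text
time: 14.9
ee_pos: [0.429, -0.2828, 0.0047]
eef_rot: [0.0, -0.042, 0.999, -0.0]
wrist_force: [-0.5, 1.2, 9.1]
grip_width: 0.0249
```

>>> servo_tool:
  increments: [0, 0, -10, 0, 0, 0, 1.5, 0, 0, -10, 0, 0, 0, 1.5, 0, 0, -10, 0, 0, 0, 1.5, 0, 0, -10, 0, 0, 0, 1.5]

```text
time: 15.3
ee_pos: [0.4291, -0.2826, 0.1048]
eef_rot: [0.001, -0.042, 0.999, -0.0]
wrist_force: [-0.3, 0.2, -1.7]
grip_width: 0.0248
```

```bash
python3 - <<'E'
from h import *
im=capture('wrist');cv2.imwrite('pics/w8.png',im[...,::-1])
move([.61,-.106,.10],.71+np.pi/2)
E
```

```text
t 15.35 at [ 0.4281 -0.2821  0.1035] yaw 1.655 shift cm [-19.61  16.01   0.35] rotvec [ 0.001 -0.    -0.626] j7 2.25 F [-0.6  0.4 -2.1] w 0.0244
```

View pics/w8.png

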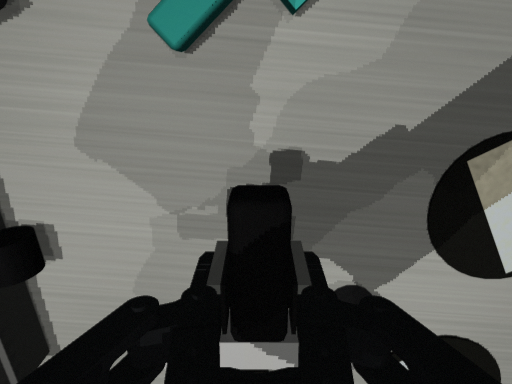

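The squeegee is held straight: handle at (260,260), bar at (260,355). Moving to the tee mat.

>>> servo_tool:
  increments: [-19.6, 16, 0.3, 0, 0, -0.626, 1.5, -19.6, 16, 0.3, 0, 0, -0.626, 1.5, -19.6, 16, 0.3, 0, 0, -0.626, 1.5, -19.6, 16, 0.3, 0, 0, -0.626, 1.5, -19.6, 16, 0.3, 0, 0, -0.626, 1.5]

```text
time: 15.85
ee_pos: [0.6077, -0.1069, 0.0983]
eef_rot: [-0.002, -0.35, 0.937, 0.001]
wrist_force: [0.9, -0.6, -0.6]
grip_width: 0.0248
```

>>> servo_tool:
  increments: [0, 0, 0, 0, 0, 0, 1.5, 0, 0, 0, 0, 0, 0, 1.5]

```text
time: 16.05
ee_pos: [0.6072, -0.1068, 0.0981]
eef_rot: [-0.002, -0.349, 0.937, 0.002]
wrist_force: [0.3, -0.1, -1.4]
grip_width: 0.0248
```

```bash
python3 - <<'E'
from h import *
c=get_calibration('wrist')
im=capture('wrist');cv2.imwrite('pics/w9.png',im[...,::-1])
move([.61,-.106,.10],.71+np.pi/2)
for r in regions_of('mat_tee_bar','wrist')[:1]: print(r['p'],r['xy'])
E
```

```text
t 16.1 at [ 0.6064 -0.1088  0.0984] yaw 2.281 shift cm [-0.46 -0.03 -0.16] rotvec [ 0.004 -0.003  0.   ] j7 2.39 F [-0.2 -0.2 -1.7] w 0.0248
0.97 [0.49, 0.4703]
```

View pics/w9.png

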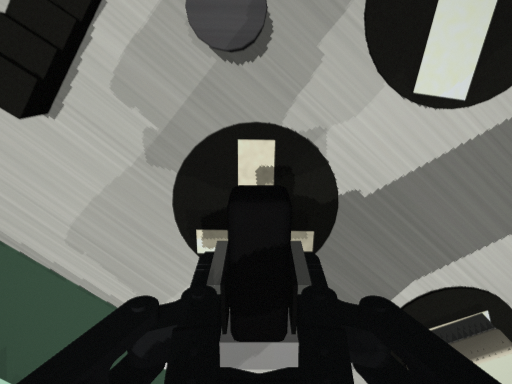

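The drawn handle's end is at (256,140) and the near edge of the drawn bar runs from (196,231) to (314,231).

```bash
python3 - <<'E'
from h import *
c=get_calibration('wrist')
P=toworld([[256,140],[196,231],[314,232],[237,160],[275,160]],.003,c);print(P)
b=(P[1]+P[2])/2; v=P[2]-P[1]; print('barmid',b,'len',np.linalg.norm(v),'heading',np.arctan2(v[1],v[0])-np.pi/2)
h=b-P[0];print('handle dir',np.arctan2(h[1],h[0]),np.linalg.norm(h),'end->pt',P[0]+.04*h/np.linalg.norm(h), 'bar->pt',b-.03*h/np.linalg.norm(h))
E
```

```text
[[ 0.57807016 -0.13533076]
 [ 0.66177326 -0.12466548]
 [ 0.60347966 -0.05497919]
 [ 0.59792418 -0.13631384]
 [ 0.58023143 -0.11559718]]
barmid [ 0.63262646 -0.08982234] len 0.09085330698079987 heading 0.6966127405985754
handle dir 0.6952231664305472 0.07104509907267811 end->pt [ 0.60878659 -0.10970849] bar->pt [ 0.60958913 -0.10903904]
```

>>> servo_tool:
  increments: [-0.2, 0.1, 7.5, 0.003, -0.003, 0.01, 1.5, -0.2, 0.1, 7.5, 0.003, -0.003, 0.01, 1.5, -0.2, 0.1, 7.5, 0.003, -0.003, 0.01, 1.5, -0.2, 0.1, 7.5, 0.003, -0.003, 0.01, 1.5]

```text
time: 16.55
ee_pos: [0.608, -0.1079, 0.0255]
eef_rot: [0.001, -0.342, 0.94, -0.0]
wrist_force: [0.1, -0.4, -0.7]
grip_width: 0.0247
```

```bash
python3 - <<'E'
from h import *
move([.6095,-.108,.0085],.70+np.pi/2)
E
```

```text
t 16.55 at [ 0.608  -0.1079  0.0255] yaw 2.269 shift cm [-0.11 -0.1   1.7 ] rotvec [-0.002  0.001 -0.002] j7 2.38 F [ 0.1 -0.4 -0.7] w 0.0247
```

>>> servo_tool:
  increments: [-0.1, -0.1, 1.6, 0, 0, 0, 1.5, -0.1, -0.1, 1.6, 0, 0, 0, 1.5, -0.1, -0.1, 1.6, 0, 0, 0, 1.5]

```text
time: 16.85
ee_pos: [0.6105, -0.1067, 0.0097]
eef_rot: [0.002, -0.343, 0.939, -0.001]
wrist_force: [-0.0, 1.2, -1.0]
grip_width: 0.0251
```

>>> servo_tool:
  increments: [0, 0, 0.1, 0, 0, 0, 1.5, 0, 0, 0.1, 0, 0, 0, 7, 0, 0, 0.1, 0, 0, 0, 7, 0, 0, 0.1, 0, 0, 0, 7, 0, 0, 0.1, 0, 0, 0, 7]

```text
time: 17.35
ee_pos: [0.6105, -0.1066, 0.0087]
eef_rot: [0.002, -0.343, 0.939, -0.001]
wrist_force: [0.1, -0.2, 0.6]
grip_width: 0.0698
```

>>> servo_tool:
  increments: [0, 0, -12, 0, 0, 0, 8.5, 0, 0, -12, 0, 0, 0, 8.5, 0, 0, -12, 0, 0, 0, 8.5, 0, 0, -12, 0, 0, 0, 8.5, 0, 0, -12, 0, 0, 0, 8.5]

```text
time: 17.85
ee_pos: [0.6098, -0.1066, 0.1285]
eef_rot: [0.002, -0.343, 0.939, -0.0]
wrist_force: [-0.7, 0.6, 0.6]
grip_width: 0.0848
```

```bash
python3 - <<'E'
from h import *
capture('wrist');im=capture('wrist');cv2.imwrite('pics/w10.png',im[...,::-1])
move([.610,-.2727,.13],.07+np.pi/2)
E
```

```text
t 17.95 at [ 0.6088 -0.1064  0.1269] yaw 2.271 shift cm [ 10.62 -12.79  -0.31] rotvec [0.    0.001 0.63 ] j7 2.38 F [-0.5 -0.9  0.3] w 0.0852
```

View pics/w10.png

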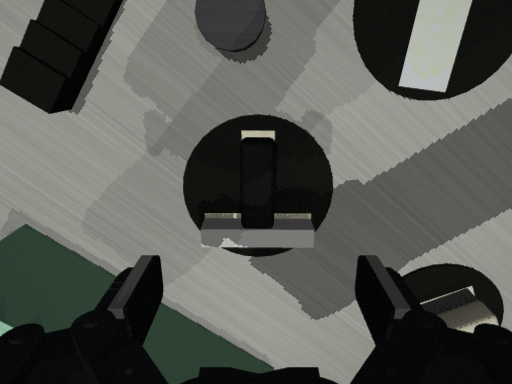

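```bash
python3 - <<'E'
from h import *
c=get_calibration('wrist')
print('mat z: end drawn, handle base end, bar drawn edge, bar base edge')
P=toworld([[258,131],[258,140],[258,213],[258,220]],.003,c);print(P,np.linalg.norm(P[1]-P[0]),np.linalg.norm(P[3]-P[2]))
Q=toworld([[201,236],[314,236],[201,231],[314,231],[201,247],[314,247]],.025,c);print(Q)
E
python3 -c "
import cv2;im=cv2.imread('pics/w10.png');cv2.imwrite('pics/w10c.png',cv2.resize(im[105:265,170:345],None,fx=4,fy=3.7,interpolation=cv2.INTER_CUBIC))"
```

```text
mat z: end drawn, handle base end, bar drawn edge, bar base edge
[[ 0.5789459  -0.13163784]
 [ 0.5843624  -0.12708491]
 [ 0.63200437 -0.08703859]
 [ 0.63695169 -0.08288003]] 0.007075854986476915 0.006462937764438898
[[ 0.66906101 -0.11496691]
 [ 0.61131474 -0.04631045]
 [ 0.66554934 -0.11760879]
 [ 0.60810517 -0.04931292]
 [ 0.67691851 -0.10905561]
 [ 0.61849631 -0.03959227]]
```

View pics/w10c.png

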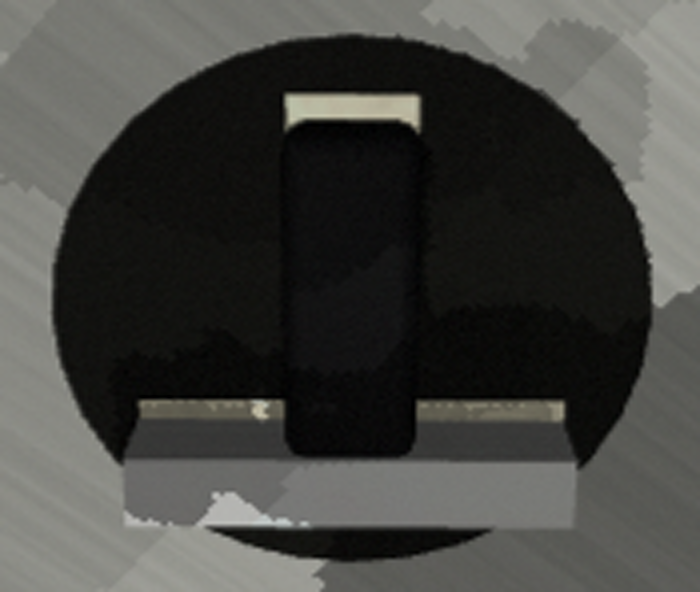

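The squeegee is aligned and laterally centred, but about 5 mm forward (tolerance 12 mm). I move on to the wedge and will judge this again at the end.

>>> servo_tool:
  increments: [10.6, -12.8, -0.3, 0, 0, 0.63, 8.5, 10.6, -12.8, -0.3, 0, 0, 0.63, 8.5, 10.6, -12.8, -0.3, 0, 0, 0.63, 8.5, 10.6, -12.8, -0.3, 0, 0, 0.63, 8.5, 10.6, -12.8, -0.3, 0, 0, 0.63, 8.5]

```text
time: 18.45
ee_pos: [0.6092, -0.2773, 0.1296]
eef_rot: [0.0, -0.03, 1.0, -0.001]
wrist_force: [0.2, 0.5, 0.1]
grip_width: 0.0851
```

>>> servo_tool:
  increments: [0, 0, 0, 0, 0, 0, 7, 0, 0, 0, 0, 0, 0, 7, 0, 0, 0, 0, 0, 0, 7]

```text
time: 18.75
ee_pos: [0.6116, -0.2706, 0.1309]
eef_rot: [0.001, -0.037, 0.999, 0.001]
wrist_force: [0.2, -0.3, 0.1]
grip_width: 0.0701
```

```bash
python3 - <<'E'
from seg import *
c=get_calibration('wrist');im=capture('wrist');cv2.imwrite('pics/w11.png',im[...,::-1])
move([.610,-.2727,.13],.07+np.pi/2)
for r in regions_of('door_wedge','wrist')[:2]:
    v,u=np.nonzero(r['pixels']);m,a,s=axis(toworld(np.c_[u,v],.018,c));print(r['p'],np.array(r['xy'])*[512,384],m,a%np.pi,s)
E
```

```text
t 18.8 at [ 0.6117 -0.271   0.1312] yaw 1.644 shift cm [ 0.18 -0.16  0.11] rotvec [0.001 0.003 0.004] j7 2.1 F [0.2 1.1 0.9] w 0.07
0.95 [251.0848 174.912 ] [ 0.60742418 -0.2771083 ] 0.10790374793191182 [0.1158654 0.0361884]
0.26 [434.4832 183.7056] [ 0.60175551 -0.12530461] 2.5242107914918184 [0.11205312 0.07796822]
```

View pics/w11.png

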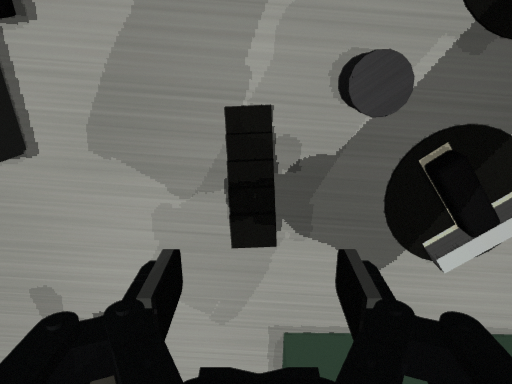

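```bash
python3 - <<'E'
from h import *
c=get_calibration('wrist')
for z in(.006,.03):
    P=toworld([[225,106],[272,105],[276,247],[232,248]],z,c);print(z,P,np.linalg.norm(P[1]-P[0]),np.linalg.norm(P[3]-P[2]))
E
python3 -c "
import cv2,numpy as np;im=cv2.imread('pics/w11.png');c=cv2.resize(im[95:255,200:300],None,fx=5,fy=3.7,interpolation=cv2.INTER_CUBIC).astype(float);cv2.imwrite('pics/w11c.png',np.clip(c*3,0,255))"
```

```text
0.006 [[ 0.55573036 -0.30103916]
 [ 0.55239886 -0.26526688]
 [ 0.67382186 -0.25139929]
 [ 0.6775943  -0.28998949]] 0.03592707401655745 0.038774155073160094
0.03 [[ 0.55317402 -0.29892699]
 [ 0.55014094 -0.26635897]
 [ 0.66068762 -0.25373355]
 [ 0.66412215 -0.28886708]] 0.032708951377642466 0.03530100871595248[ WARN:0@0.103] global loadsave.cpp:1063 imwrite_ Unsupported depth image for selected encoder is fallbacked to CV_8U.
```

View pics/w11c.png

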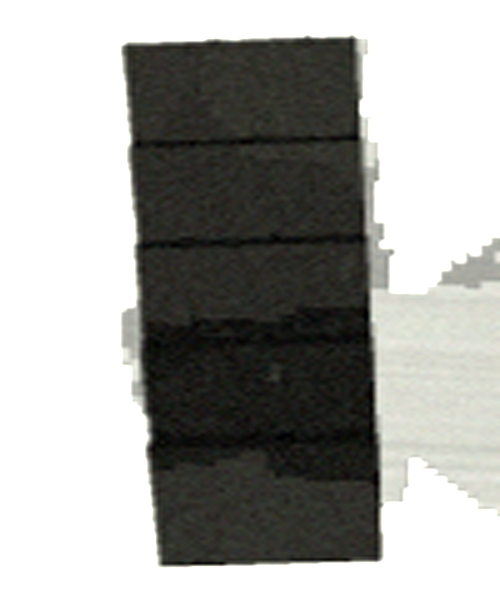

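The wedge's thin end is at the top (248,106) and its thick end at the bottom. Its length comes out at 109 mm, as expected, with centre (0.608,-0.277) and axis 0.109.

```bash
python3 - <<'E'
from h import *
move([.608,-.2767,.045],.107+np.pi/2)
E
```

```text
t 18.85 at [ 0.6116 -0.2714  0.1313] yaw 1.644 shift cm [ 0.43 -0.51  8.63] rotvec [ 0.001  0.003 -0.034] j7 2.1 F [ 0.  -0.9  0.4] w 0.0699
```

>>> servo_tool:
  increments: [0.3, -0.5, 8.6, 0, 0.002, -0.034, 7, 0.3, -0.5, 8.6, 0, 0.002, -0.034, 7, 0.3, -0.5, 8.6, 0, 0.002, -0.034, 7, 0.3, -0.5, 8.6, 0, 0.002, -0.034, 7]

```text
time: 19.25
ee_pos: [0.6091, -0.2777, 0.0457]
eef_rot: [0.0, -0.052, 0.999, 0.0]
wrist_force: [0.8, -0.3, -0.4]
grip_width: 0.0703
```

```bash
python3 - <<'E'
from h import *
move([.608,-.2767,.003],.107+np.pi/2)
E
```

```text
t 19.25 at [ 0.6091 -0.2777  0.0457] yaw 1.676 shift cm [0.1  0.11 4.27] rotvec [ 0.     0.001 -0.002] j7 2.16 F [ 0.8 -0.3 -0.4] w 0.0703
```

>>> servo_tool:
  increments: [0.1, 0.1, 4.2, 0, 0, 0, 7, 0.1, 0.1, 4.2, 0, 0, 0, 7, 0.1, 0.1, 4.2, 0, 0, 0, 7]

```text
time: 19.55
ee_pos: [0.6088, -0.2772, 0.0052]
eef_rot: [0.001, -0.052, 0.999, -0.0]
wrist_force: [-0.1, -0.8, 0.6]
grip_width: 0.07
```

>>> servo_tool:
  increments: [0, 0, 0, 0, 0, 0, 2.5, 0, 0, 0, 0, 0, 0, 2.5, 0, 0, 0, 0, 0, 0, 2.5, 0, 0, 0, 0, 0, 0, 2.5, 0, 0, 0, 0, 0, 0, 2.5]

```text
time: 20.05
ee_pos: [0.6094, -0.2778, 0.0057]
eef_rot: [0.002, -0.052, 0.999, -0.001]
wrist_force: [-0.4, 1.2, 7.0]
grip_width: 0.0347
```

>>> servo_tool:
  increments: [0, 0, 0, 0, 0, 0, 2.5, 0, 0, 0, 0, 0, 0, 2.5, 0, 0, 0, 0, 0, 0, 2.5]

```text
time: 20.35
ee_pos: [0.6094, -0.2778, 0.0057]
eef_rot: [0.002, -0.052, 0.999, -0.001]
wrist_force: [-1.5, 1.1, 8.2]
grip_width: 0.0345
```

>>> servo_tool:
  increments: [0, 0, -10, 0, 0, 0, 2.5, 0, 0, -10, 0, 0, 0, 2.5, 0, 0, -10, 0, 0, 0, 2.5, 0, 0, -10, 0, 0, 0, 2.5]

```text
time: 20.75
ee_pos: [0.6089, -0.2776, 0.1057]
eef_rot: [0.003, -0.052, 0.999, -0.001]
wrist_force: [-0.3, 0.6, -1.6]
grip_width: 0.0345
```

```bash
python3 - <<'E'
from h import *
im=capture('wrist');cv2.imwrite('pics/w12.png',im[...,::-1])
move([.431,-.0875,.10],.575+np.pi/2)
move([.50,-.12,.10],.575+np.pi/2)
E
```

```text
t 20.8 at [ 0.6077 -0.2769  0.1038] yaw 1.675 shift cm [15.6  20.67  0.35] rotvec [-0.     0.002 -0.471] j7 2.14 F [-0.3  0.3 -1.7] w 0.0343
t 20.8 at [ 0.6077 -0.2769  0.1038] yaw 1.675 shift cm [ 9.08 16.72  0.36] rotvec [-0.     0.002 -0.471] j7 2.14 F [-0.3  0.3 -1.7] w 0.0343
```

View pics/w12.png

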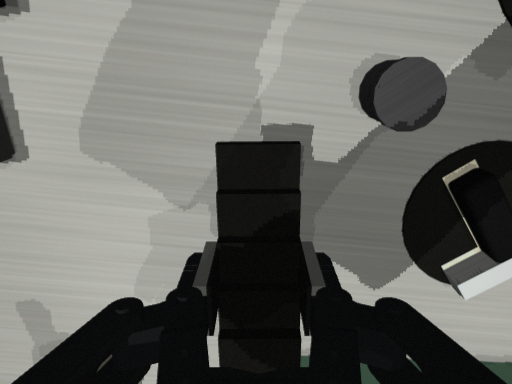

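The wedge is held straight. Carrying it over to the long mat, about 6 cm above the tin.

>>> servo_tool:
  increments: [15.6, 20.7, 0.2, 0, 0, -0.471, 2.5, 15.6, 20.7, 0.2, 0, 0, -0.471, 2.5, 15.6, 20.7, 0.2, 0, 0, -0.471, 2.5, 15.6, 20.7, 0.2, 0, 0, -0.471, 2.5, 15.6, 20.7, 0.2, 0, 0, -0.471, 2.5]

```text
time: 21.3
ee_pos: [0.4345, -0.0927, 0.0999]
eef_rot: [-0.001, -0.284, 0.959, 0.001]
wrist_force: [0.6, 0.3, -1.7]
grip_width: 0.0344
```

```bash
python3 - <<'E'
from h import *
move([.431,-.0875,.10],.575+np.pi/2)
E
```

```text
t 21.3 at [ 0.4345 -0.0927  0.0999] yaw 2.147 shift cm [ 0.01  0.63 -0.01] rotvec [ 0.001 -0.001  0.001] j7 2.25 F [ 0.6  0.3 -1.7] w 0.0344
```

>>> servo_tool:
  increments: [0, 0, 0, 0, 0, 0, 2.5, 0, 0, 0, 0, 0, 0, 2.5, 0, 0, 0, 0, 0, 0, 2.5]

```text
time: 21.6
ee_pos: [0.438, -0.0948, 0.1009]
eef_rot: [0.001, -0.283, 0.959, -0.0]
wrist_force: [-0.0, -0.9, -1.2]
grip_width: 0.0341
```

```bash
python3 - <<'E'
from h import *
c=get_calibration('wrist')
im=capture('wrist');cv2.imwrite('pics/w13.png',im[...,::-1])
move([.431,-.0875,.10],.575+np.pi/2)
E
```

```text
t 21.65 at [ 0.4382 -0.0951  0.101 ] yaw 2.145 shift cm [0.2  1.03 0.1 ] rotvec [-0.001  0.001 -0.001] j7 2.26 F [ 0.4 -0.7 -1.1] w 0.0343
```

View pics/w13.png

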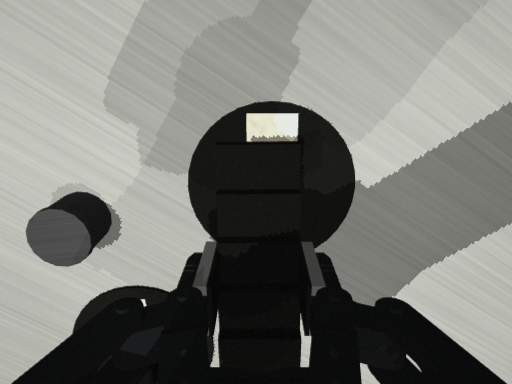

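```bash
python3 - <<'E'
from h import *
c=get_calibration('wrist');s=state()
e=toworld([[272.5,113],[247,113],[298,113]],.003,c);d=np.array([np.cos(.575),np.sin(.575)])
print('drawn centre',e[0]+.054*d,e)
w=toworld([[217,142],[301,142]],.1013,c);print('wedge in hand centre',w.mean(0)+.054*d,w,s['ee_pos'])
E
```

```text
drawn centre [ 0.4312303  -0.08774825] [[ 0.38591391 -0.11711533]
 [ 0.39547771 -0.13192784]
 [ 0.37635102 -0.10230422]]
wedge in hand centre [ 0.43670321 -0.09537086] [[ 0.40096942 -0.13957779]
 [ 0.38180423 -0.10989808]] [ 0.43822633 -0.0950505   0.10099855]
```

```bash
python3 - <<'E'
from h import *
move([.432,-.0875,.03],.575+np.pi/2)
E
```

```text
t 21.65 at [ 0.4382 -0.0951  0.101 ] yaw 2.145 shift cm [0.12 0.98 7.1 ] rotvec [-0.001  0.001 -0.001] j7 2.26 F [ 0.4 -0.7 -1.1] w 0.0343
```

>>> servo_tool:
  increments: [0.1, 1, 7.1, 0, 0, 0, 2.5, 0.1, 1, 7.1, 0, 0, 0, 2.5, 0.1, 1, 7.1, 0, 0, 0, 2.5, 0.1, 1, 7.1, 0, 0, 0, 2.5, 0.1, 1, 7.1, 0, 0, 0, 2.5]

```text
time: 22.15
ee_pos: [0.4328, -0.0871, 0.0313]
eef_rot: [0.002, -0.283, 0.959, -0.001]
wrist_force: [0.0, -0.5, -1.6]
grip_width: 0.0342
```

```bash
python3 - <<'E'
from h import *
move([.432,-.0875,.0092],.575+np.pi/2)
E
```

```text
t 22.15 at [ 0.4328 -0.0871  0.0313] yaw 2.145 shift cm [0.09 0.01 2.21] rotvec [-0.002  0.003 -0.001] j7 2.25 F [ 0.  -0.5 -1.6] w 0.0342
```

>>> servo_tool:
  increments: [0.1, 0, 2.1, -0.002, 0.003, 0, 2.5, 0.1, 0, 2.1, -0.002, 0.003, 0, 2.5, 0.1, 0, 2.1, -0.002, 0.003, 0, 2.5]

```text
time: 22.45
ee_pos: [0.4309, -0.0871, 0.0101]
eef_rot: [-0.001, -0.283, 0.959, 0.0]
wrist_force: [-0.4, 1.0, -1.6]
grip_width: 0.0344
```

>>> servo_tool:
  increments: [0, 0, 0.1, 0, 0, 0, 2.5, 0, 0, 0.1, 0, 0, 0, 7, 0, 0, 0.1, 0, 0, 0, 7, 0, 0, 0.1, 0, 0, 0, 7, 0, 0, 0.1, 0, 0, 0, 7]

```text
time: 22.95
ee_pos: [0.4305, -0.0869, 0.0084]
eef_rot: [-0.001, -0.284, 0.959, 0.0]
wrist_force: [-0.2, 0.4, 0.8]
grip_width: 0.0698
```

>>> servo_tool:
  increments: [0, 0, -13, 0, 0, 0, 7, 0, 0, -13, 0, 0, 0, 7, 0, 0, -13, 0, 0, 0, 7, 0, 0, -13, 0, 0, 0, 7, 0, 0, -13, 0, 0, 0, 7]

```text
time: 23.45
ee_pos: [0.4309, -0.0869, 0.1388]
eef_rot: [-0.0, -0.284, 0.959, 0.0]
wrist_force: [-0.5, 0.0, -0.5]
grip_width: 0.07
```

```bash
python3 - <<'E'
from h import *
capture('wrist');c=get_calibration('wrist')
im=capture('wrist');cv2.imwrite('pics/w14.png',im[...,::-1])
move([.6,-.1,.25],.7+np.pi/2)
E
```

```text
t 23.55 at [ 0.4297 -0.0868  0.1373] yaw 2.146 shift cm [-13.53 -10.34 -11.34] rotvec [ 0.003 -0.003 -0.125] j7 2.23 F [ 0.1 -1.4 -0.5] w 0.0701
```

View pics/w14.png

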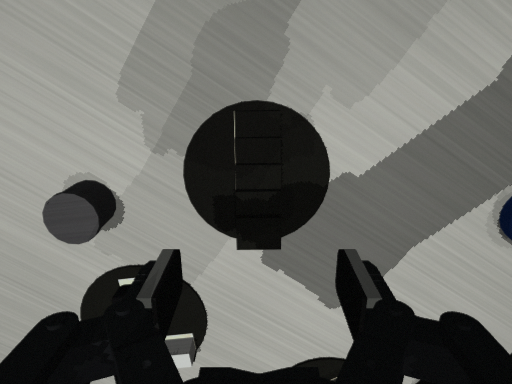

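The wedge covers its silhouette to within about 1 mm. There is plenty of time, so I look at the squeegee again from above and trim its 5 mm forward offset.

```bash
python3 - <<'E'
from h import *
move([.6105,-.1067,.13],2.27)
E
```

```text
t 23.55 at [ 0.4297 -0.0868  0.1373] yaw 2.146 shift cm [-14.08 -11.51   0.65] rotvec [ 0.003 -0.003 -0.124] j7 2.23 F [ 0.1 -1.4 -0.5] w 0.0701
```

>>> servo_tool:
  increments: [-14.1, -11.5, 0.6, 0, 0, -0.124, 7, -14.1, -11.5, 0.6, 0, 0, -0.124, 7, -14.1, -11.5, 0.6, 0, 0, -0.124, 7, -14.1, -11.5, 0.6, 0, 0, -0.124, 7, -14.1, -11.5, 0.6, 0, 0, -0.124, 7]

```text
time: 24.05
ee_pos: [0.6145, -0.1066, 0.1294]
eef_rot: [-0.001, -0.343, 0.939, 0.001]
wrist_force: [-1.4, 0.5, -0.3]
grip_width: 0.0701
```

>>> servo_tool:
  increments: [0, 0, 0, 0, 0, 0, 7, 0, 0, 0, 0, 0, 0, 7, 0, 0, 0, 0, 0, 0, 7]

```text
time: 24.35
ee_pos: [0.6101, -0.1067, 0.1314]
eef_rot: [-0.002, -0.342, 0.94, 0.001]
wrist_force: [0.1, -0.2, 0.9]
grip_width: 0.0698
```

```bash
python3 - <<'E'
from h import *
capture('wrist');c=get_calibration('wrist')
im=capture('wrist');cv2.imwrite('pics/w15.png',im[...,::-1]);cv2.imwrite('pics/w15c.png',cv2.resize(im[105:265,170:345,::-1],None,fx=4,fy=3.7,interpolation=cv2.INTER_CUBIC))
move([.6105,-.1067,.13],2.27)
E
```

```text
t 24.45 at [ 0.6107 -0.1066  0.132 ] yaw 2.27 shift cm [0.02 0.01 0.2 ] rotvec [ 0.002 -0.002 -0.   ] j7 2.38 F [-0.2 -0.1 -0.3] w 0.07
```

View pics/w15c.png

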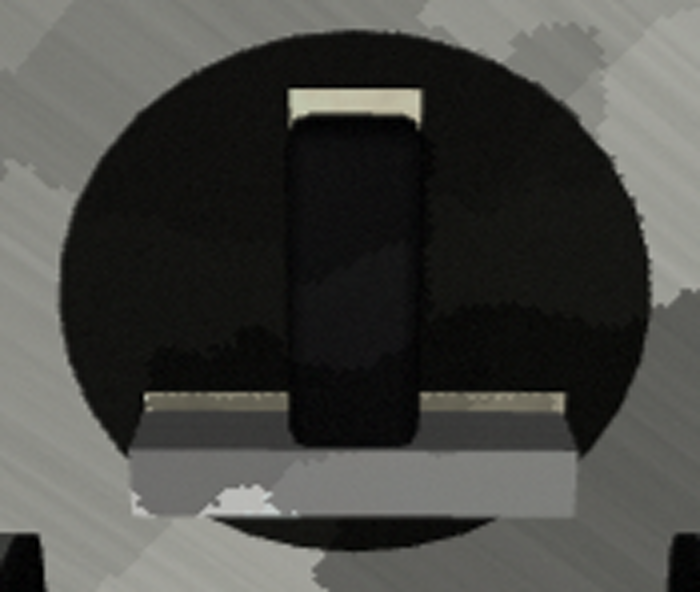

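The squeegee is still square and about 4.6 mm forward (bar edge at row ~216 against the drawn edge at ~211). I regrip, lift slightly, shift back and release.

>>> servo_tool:
  increments: [0, 0, 10, 0, 0, 0, 7, 0, 0, 10, 0, 0, 0, 7, 0, 0, 12.3, 0, 0, 0, 7, 0, 0, 12.3, 0, 0, 0, 7, 0, 0, 12.3, 0, 0, 0, 7]

```text
time: 24.95
ee_pos: [0.6115, -0.1068, 0.0096]
eef_rot: [-0.001, -0.342, 0.94, 0.0]
wrist_force: [0.6, 0.2, 0.6]
grip_width: 0.0695
```

>>> servo_tool:
  increments: [0, 0, 0, 0, 0, 0, 1.5, 0, 0, 0, 0, 0, 0, 1.5, 0, 0, 0, 0, 0, 0, 1.5, 0, 0, 0, 0, 0, 0, 1.5, 0, 0, 0, 0, 0, 0, 1.5]

```text
time: 25.45
ee_pos: [0.6124, -0.1068, 0.0106]
eef_rot: [0.0, -0.342, 0.94, -0.0]
wrist_force: [-1.4, 0.2, 7.6]
grip_width: 0.0242
```

>>> servo_tool:
  increments: [0, 0, 0, 0, 0, 0, 1.5, 0, 0, 0, 0, 0, 0, 1.5, 0, 0, -1, 0, 0, 0, 1.5, 0, 0, -1, 0, 0, 0, 1.5]

```text
time: 25.85
ee_pos: [0.6123, -0.1068, 0.0205]
eef_rot: [0.0, -0.342, 0.94, -0.0]
wrist_force: [0.0, -0.0, -2.2]
grip_width: 0.0246
```

>>> servo_tool:
  increments: [0.45, 0, 0, 0, 0, 0, 1.5, 0.45, 0, 0, 0, 0, 0, 1.5, 0.45, 0, 0.9, 0, 0, 0, 1.5, 0.45, 0, 0.9, 0, 0, 0, 1.5]

```text
time: 26.25
ee_pos: [0.6084, -0.1099, 0.01]
eef_rot: [-0.001, -0.343, 0.94, 0.0]
wrist_force: [-0.1, -0.7, 5.8]
grip_width: 0.0248
```

>>> servo_tool:
  increments: [0, 0, 0.1, 0, 0, 0, 1.5, 0, 0, 0.1, 0, 0, 0, 7, 0, 0, 0.1, 0, 0, 0, 7, 0, 0, 0.1, 0, 0, 0, 7, 0, 0, 0.1, 0, 0, 0, 7]

```text
time: 26.75
ee_pos: [0.6076, -0.1094, 0.0084]
eef_rot: [-0.001, -0.343, 0.939, 0.001]
wrist_force: [0.5, -0.2, 0.3]
grip_width: 0.0697
```

>>> servo_tool:
  increments: [0, 0, -13, 0, 0, 0, 7, 0, 0, -13, 0, 0, 0, 7, 0, 0, -13, 0, 0, 0, 7, 0, 0, -13, 0, 0, 0, 7, 0, 0, -13, 0, 0, 0, 7]

```text
time: 27.25
ee_pos: [0.6083, -0.1095, 0.1393]
eef_rot: [-0.0, -0.343, 0.94, 0.0]
wrist_force: [-0.8, -0.1, -1.4]
grip_width: 0.0702
```

```bash
python3 - <<'E'
from h import *
capture('wrist');c=get_calibration('wrist')
im=capture('wrist');cv2.imwrite('pics/w16c.png',cv2.resize(im[105:265,170:345,::-1],None,fx=4,fy=3.7,interpolation=cv2.INTER_CUBIC))
move([.45,.4,.3],1.5)
E
```

```text
t 27.35 at [ 0.6071 -0.1094  0.1374] yaw 2.27 shift cm [-20.72  49.15 -16.17] rotvec [ 0.002 -0.004  0.77 ] j7 2.39 F [ 0.  -0.9 -1. ] w 0.0698
```

View pics/w16c.png

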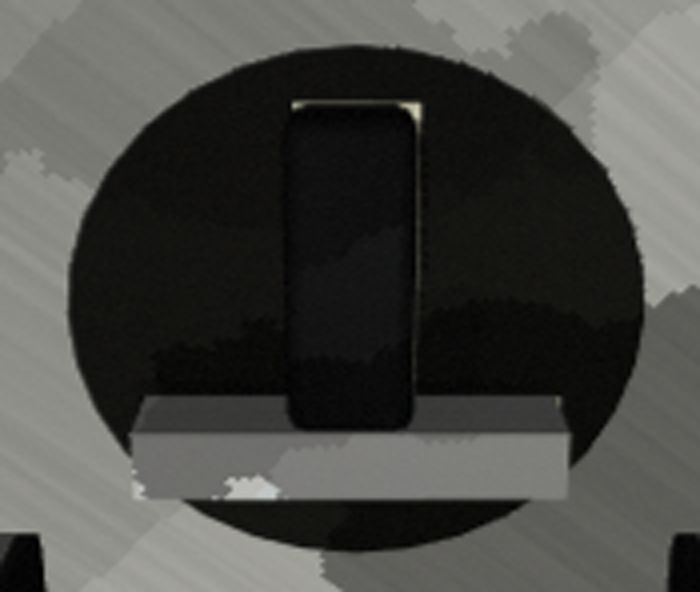

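The squeegee now covers its T almost exactly. I raise the arm clear and make a last overall check.

>>> servo_tool:
  increments: [0, 0, -12, 0, 0, 0, 7, 0, 0, -12, 0, 0, 0, 7, 0, 0, -12, 0, 0, 0, 7, 0, 0, -12, 0, 0, 0, 7]

```text
time: 27.75
ee_pos: [0.6099, -0.1098, 0.2611]
eef_rot: [0.001, -0.342, 0.94, -0.0]
wrist_force: [0.5, 0.2, -0.8]
grip_width: 0.07
```

```bash
python3 - <<'E'
from h import *
a=capture('scene')[90:300,100:440];b=capture('top')[100:290,90:400]
o=np.vstack([cv2.resize(a,(480,296)),cv2.resize(b,(480,294))]);cv2.imwrite('pics/f1.png',o[...,::-1])
c=get_calibration('top')
for n,z in(('tin',.037),('wheel',.025)):
    r=regions_of(n,'top')
    if r: print(n,r[0]['p'],axis(toworld(np.argwhere(r[0]['pixels'])[:,::-1],z,c))[0])
E
```

```text
tin 0.54 [ 0.43000505 -0.08407405]
wheel 0.68 [0.52917985 0.2009001 ]
```

View pics/f1.png

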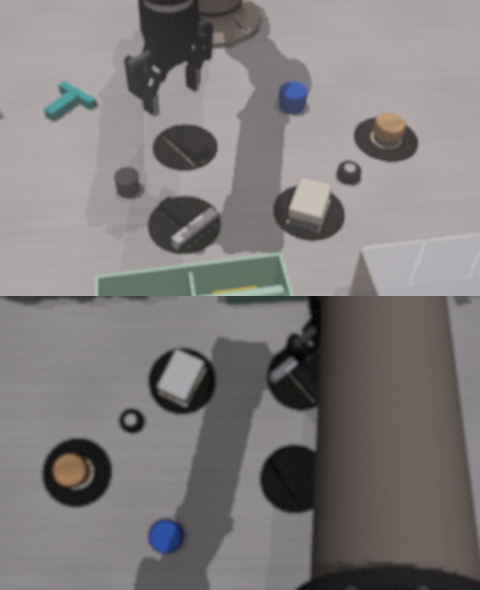

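```bash
python3 - <<'E'
from seg import *
im=capture('top').astype(int);c=get_calibration('top')
show('palm',comp((im[...,0]-im[...,2])>35,(136,212),c,.042,12)); show('scrub',comp(im.min(2)>115,(206,152),c,.045,15))
im=capture('scene').astype(int);c=get_calibration('scene')
show('palm scene',comp((im[...,0]-im[...,2])>35,(373,182),c,.037,12))
cv2.imwrite('pics/f2.png',cv2.resize(im[150:280,270:410].astype(np.uint8)[...,::-1],None,fx=4,fy=4,interpolation=cv2.INTER_CUBIC))
for r in regions_of('tin','scene')[:1]: print(np.array(r['xy'])*[512,384],axis(toworld(np.argwhere(r['pixels'])[:,::-1],.02,c))[0])
for r in regions_of('mat_round','scene')[:1]: print(np.array(r['xy'])*[512,384],cv2.minEnclosingCircle(toworld(np.argwhere(r['pixels'])[:,::-1],.003,c).astype(np.float32)))
E
```

```text
palm 372 [134.3 212.1] [0.4418 0.3024] ax 1.315 [0.051 0.049]
scrub 552 [206.2 150.6] [0.6093 0.1146] ax 2.713 [0.076 0.054]
palm scene 269 [376.2 177.6] [0.4418 0.3011] ax 2.994 [0.057 0.048]
[190.5152 220.416 ] [ 0.53375406 -0.19709131]
[373.0944 192.8064] ((0.4434910714626312, 0.2978115975856781), 0.06408406049013138)
```

View pics/f2.png

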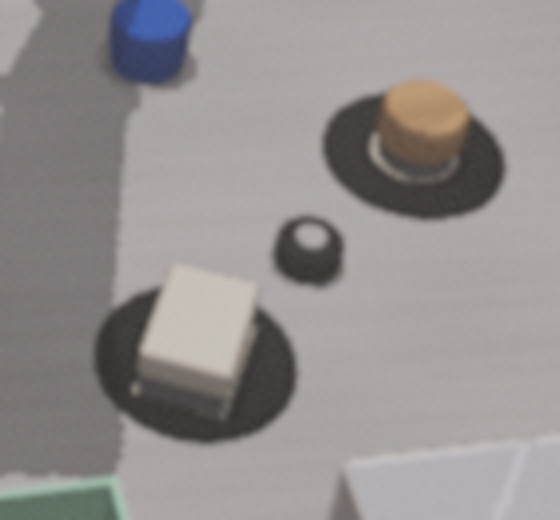

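The palm brush is within 2 mm and the block brush within 2 mm and 0.04 rad. The tin and wheel are where they were. Handing in.

```bash
python3 -c "
from plant import *
print(finish_job(),state()['time'])"
```

```text
the job is handed in; nothing more can be done
the job is handed in; nothing more can be done
```

All four tools now lie on the mats with their own silhouettes, and I handed the job in after about 28 s of robot time. `finish_job()` gave no verdict, so what follows rests on my own camera checks.

- **Palm brush:** about 2 mm from the centre of its mat, agreed by the top and scene cameras.
- **Block brush:** about 2 mm and 0.04 rad off its silhouette.
- **Door wedge:** covers its silhouette, with only a sliver about 1 mm wide showing in the wrist camera picture.
- **Squeegee:** it first landed about 5 mm forward of its drawing. I regripped it and moved it back, and the last picture shows it covering the T to within about 1–2 mm.
- **Tin and wheel:** the wheel measured where it was at the start. The top camera's view of the tin was blocked by the arm, and the network's reading there was really the wedge. The scene camera shows the tin upright, at a rough reading about 10 mm from the first one. I put that down to measuring at a different height, because nothing touched it.

The blue and turquoise look-alikes were left alone, and the gripper was open and clear of everything at the end.

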